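# Index the inspection camera one hole over to the culture dish

## Robot

A 7-joint arm with a two-finger parallel gripper is mounted at the origin on the work surface. World frame = base frame: x ahead of the robot, y to its left, z up, the work surface at z = 0. Lengths are in m, angles in rad, forces in N, time in s.
With the tool pointing down it reaches from about 0.4 to 0.875 m from the base axis. Payload 4.4 kg.
Tool frame: the origin (TCP) lies on the centre line of the jaws, within the pads' length; the fingertips stand ctrl.nose_length ahead of it and the grasp point (between the pads) is the TCP (ctrl.nose_length is the distance from the TCP to the fingertips, in m); y points along the fingers, z is the direction in which the jaws open and shut, and the axes are right-handed (so a half turn about y gives the same grasp; the last joint's range is limited). The gripper opens to 85 mm and grips with 20 to 120 N. Pads are 22 mm wide; open, the fingers measure 114 mm over their backs; the gripper's body (76 mm by 85 mm) begins 54 mm behind the grasp point. The pads swing forward as they close: fully open they stand 13 mm farther back than shut.
Start: joints at [1.259, 0.628, 0.038, 1.517, -0.027, 0.996, -0.02], TCP at [0.158, -0.63, 0.25] pointing down, gripper open.
Joint ranges: [-3.06, 3.06], [-0.37, 2.12], [-1.25, 1.32], [0.18, 2.47], [-1.1, 4.24], [0.23, 1.98], [-2.94, 2.94]. Speed limits (rad/s): [2.57, 2.57, 3.14, 3.14, 3.14, 3.14, 3.14].

## Interface

Orientations are given as [roll, pitch, yaw] about the fixed x, y, z axes, in that order (R = Rz(yaw) Ry(pitch) Rx(roll)).
In Python, from bench import get_state, cams, ticket, ctrl gives the robot as it stands.
- The arm moves only by the tool arm_command, never from a script. Its argument "series" is a list of rows, each an object with "offset": the shift along the tool's x, y, z in mm, a list of three; "yaw": the turn about the tool's y in rad; "gripper": the opening in per cent of the stroke, from 0 (shut) to 100 (fully open). In form: [{"offset": [dx, dy, dz], "yaw": yaw, "gripper": gripper}, ...]. A call has 1 to 8 rows; each row is the pose to reach, as a shift and turn from the pose commanded when the call began, along the tool's axes at that moment; what a row does not reach only later rows make up. A row lasts 1/8 s, in which the tool goes at most 62.5 mm and 10.7 degrees, less where a joint would pass 70% of its speed; a pose out of reach is approached as far as the arm can. A call with a gripper value outside its range is refused whole. The fingers move at their own pace and stop on an object; "newtons" is the grip in N (left out, the last holds). Time passes only in rows, so rows that repeat a pose let the fingers close. It gives the time, the measured TCP pose, the force and the opening at its end, in the units of the state.
- get_state(): the state, without advancing time (a new reading comes with each control period).
- cams.capture(name): name is "scene" or "side" or "wrist"; returns a dict with "pixels" (400x640x3 uint8, red, green, blue), "mtx" (3x3 intrinsics, pixels), "k1" (the pictures are not rectified: a ray, as slopes to the right and down, at radius r is drawn at 1 + k1 r^2 times it, then the intrinsics apply), "rvec" (rotation vector, rad) and "tvec" (3), from world to camera coordinates, as OpenCV has them. Camera axes: x right, y down, z forward; pixel columns grow to the right and rows downward; lengths in m; the calibration is good to about 2 mm. A picture is of the moment at which its call begins. There is no depth.
- ticket.sign_off(): hands the job in, once; it reports no verdict.
The state is a dict: "clock": time; "joint_positions": joint angles; "joint_velocities": joint speeds; "tau": joint torques, N m; "position": TCP position; "tcp_rot": TCP orientation; "force": force on the tool from outside, world axes, zero at the start; "torque": the same for the moment, N m; "gripper_width": finger opening in m.
Only numpy, scipy, OpenCV 4.12 (cv2) and the standard library are available. Lean on these libraries where they do the work, as an engineer would, in place of code of your own. Each camera call takes 0.05 s, during which the arm holds its last target.

## Task

The inspection camera's swing arm is locked over the empty middle station. Hook a fingertip under the pull ring, without gripping it, and lift the spring index pin clear of its hole; then swing the arm one hole to the side where the small round culture dish stands (not to the square tile) and let the pin drop fully home there, so that the camera looks straight down on the dish. Be gentle with the ring, leave everything else where it stands, and finish with the hand clear.

Things in the scene. Friction and masses are not known exactly. Their poses are not given: they have to be found in the camera images.
- pull_ring (a point): Centre of the eye of the rigid steel pull ring on the pin's head, at the arm's free end, 220 mm above the bench. Inside diameter 50, wire 5 mm. It leans 45 degrees, top edge towards the pivot column, lowest edge on the pin's head: a finger that points down and towards the column, tilted 30 to 50 degrees from vertical, goes through, free for 30 mm beyond. Axes: x level along the arm to the pivot, z up
- index_pin (a joint): Height of the spring index pin, m: 0 = fully home in a hole, 0.010 = tip level with the plate's upper face (rides on the plate between holes), 0.020 = upper stop. Slides straight up and down with its ring; the spring presses it down with 6 N at home, 11 N at the stop, and it drops by itself when let go over a hole. Pin 8 mm with rounded tip, holes 10 mm
- swing_arm (a joint): Angle of the swing arm about its upright pivot, rad, positive counter-clockwise from above. The index plate has five holes, at -0.628, -0.314, 0, 0.314 and 0.628 (18 degrees apart, 280 mm from the pivot); starts locked at 0. Unpinned it turns with light friction (about 1 N at the ring) and stays where left
- pivot_axis (a point): Point on the arm's upright axis at the top of its hub, 178 mm above the bench. From here the arm, a flat bar 42 mm wide, upper face 168 mm above the bench, runs level to its free end, with the camera at 190 mm and the pin at 280 mm. Under the free end lies the arc-shaped steel index plate, 44 mm wide, upper face 140 mm above the bench
- lens (a point): Middle of the camera's lens front, on the optical axis, 78 mm above the bench, looking straight down, 190 mm from the pivot. The white camera body, 46 mm square, stands above it to 240 mm over the bench
- dish_center (a point): Centre of the round culture dish, open, clear plastic with a flat layer of amber gel, 50 mm in diameter, 12 mm high, loose on the station next to the middle one, on one side or the other (190 mm from the pivot, under the arc of the lens)
- tile: White square ceramic tile, 40 x 40 x 6 mm, loose on the station at the other side of the middle one; origin at the middle of its underside
- dropper: Bystander: amber dropper bottle, 30 mm across, 62 mm high, standing beside the stand, origin under its middle; leave it
- objective: Bystander: steel microscope objective, 26 mm across, 44 mm high, standing on its thread beside the stand, origin under its middle; leave it
- slide_box: Bystander: grey slide box 90 x 100 x 30 mm, origin under its middle; leave it
- beaker: Bystander: glass beaker, 60 mm across, 85 mm high, origin under its middle; leave it
- tweezers: Bystander: steel tweezers, 125 mm long, lying flat, origin under their middle; leave them
- dish_stack: Bystander: two stacked 91 mm dishes, 31 mm high, origin under the middle; leave them
Not all that is in view belongs to the job. Of the things that look like the part that bears dish_center, the smallest one is meant.

How it is judged:
By the outcome, as a careful person would: the job done as asked, in the order asked, and still so for the second after the job is handed in, with the robot touching nothing.
It also fails if it takes over 48 s, if anything falls off the work surface, if the arm or the gripper's body presses on something with over 40 N, if the wrist force passes 120 N, or if a joint passes its speed limit or range.

## Working session

There is one attempt and no reset: what is moved stays moved. The work goes in short steps, Python scripts to look and compute and a tool call to move; the robot and the scene stay as the last step left them, time stands still between calls to the robot, and variables do not carry over. Pictures are saved under pics/ and viewed, and the job is handed in when it is done.

Besides the shell and the picture viewer there is one more tool, called after ">>>" as name([rows], argument=value, ...), one row to a line, values as JSON. arm_command: Moves the arm, as the interface text tells. Its arguments: {"type":"object","properties":{"series":{"type":"array","items":{"type":"object","properties":{"offset":{"type":"array","items":{"type":"number"}},"yaw":{"type":"number"},"gripper":{"type":"number"}}}},"newtons":{"type":"number"}},"required":["series"]}

```bash
ls; mkdir -p pics; python3 - <<'E'
from bench import get_state, cams, ticket, ctrl
import cv2
print(get_state()); print(ctrl.nose_length, [a for a in dir(ctrl) if a[0]!='_'])
for n in ("scene","side","wrist"):
    c=cams.capture(n); cv2.imwrite(f"pics/{n}0.png",c["pixels"][:,:,::-1])
    print(n,c["mtx"].tolist(),c["k1"],c["rvec"],c["tvec"])
E
```

```text
pics
{'clock': 0.0, 'joint_positions': array([ 1.25917508,  0.62935312,  0.03844563,  1.51838121, -0.02701931,
        0.99628049, -0.01997643]), 'joint_velocities': array([ 2.17360367e-03, -7.44534284e-04,  7.80820379e-04, -1.19205781e-03,
        9.39447255e-06, -4.47552730e-04, -3.76108046e-04]), 'tau': array([-2.08286849e-06, -5.63407159e+01,  1.22652333e+00, -1.93449032e+01,
        1.11151597e-02,  1.05206994e-02,  1.52345046e-05]), 'position': array([ 0.15806698, -0.62987833,  0.24938035]), 'tcp_rot': array([-1.57270048e+00, -1.16384932e-05, -2.89576161e+00]), 'force': array([-0.16034057,  0.10756392,  0.79805196]), 'torque': array([ 0.01837718, -0.00765297,  0.00929139]), 'gripper_width': 0.08534390180040326}
0.019 ['Unreachable', 'nose_length']
scene [[432.96950181406635, 0.0, 327.7873321294974], [0.0, 432.96950181406635, 200.26385073655058], [0.0, 0.0, 1.0]] -0.0019193863091174338 [ 1.11153158  2.42484564 -0.9745307 ] [ 0.38807215 -0.25424819  1.82320454]
side [[381.2470093248773, 0.0, 325.7444054457784], [0.0, 381.2470093248773, 203.8562897370174], [0.0, 0.0, 1.0]] 0.0261882853060866 [ 2.01860578 -0.60491739  0.33037035] [-0.51779176  0.32009109  0.86552375]
wrist [[299.659720782068, 0.0, 316.9265038278744], [0.0, 299.659720782068, 201.81851453469918], [0.0, 0.0, 1.0]] 0.011880629336943265 [-2.27500783  1.77520336  0.27869064] [-0.64979509 -0.03766196  0.3804097 ]
```

View pics/scene0.png

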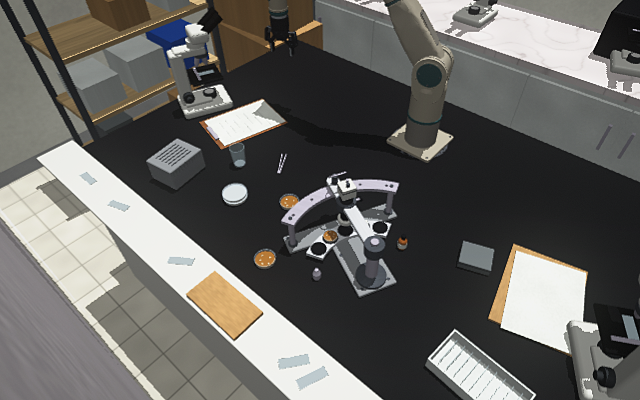

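View pics/side0.png

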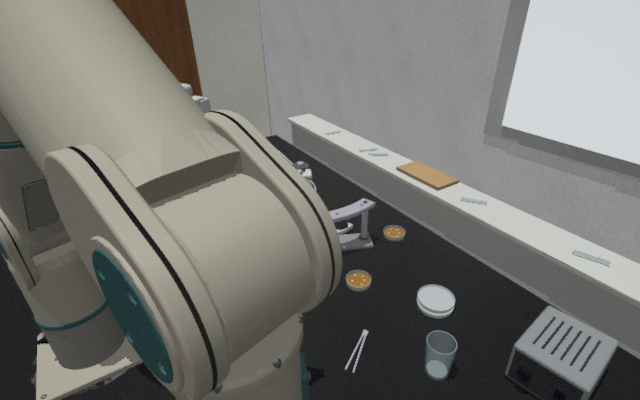

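View pics/wrist0.png

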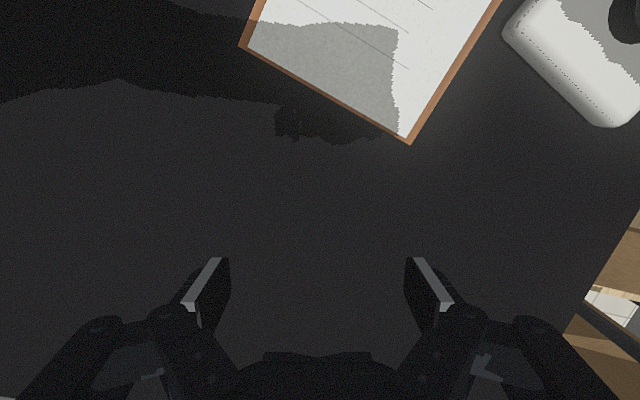

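```bash
cat > h.py <<'E'
import numpy as np, cv2
from bench import get_state, cams, ticket, ctrl
def ray(c,px):
    m=c["mtx"]; d=np.array([(px[0]-m[0,2])/m[0,0],(px[1]-m[1,2])/m[1,1]]); u=d.copy()
    for _ in range(20): u=d/(1+c["k1"]*(u@u))
    R=cv2.Rodrigues(np.array(c["rvec"]))[0]; t=np.array(c["tvec"]).ravel()
    return -R.T@t, R.T@np.array([u[0],u[1],1.])
def onz(c,px,z):
    o,d=ray(c,px); return o+d*(z-o[2])/d[2]
def proj(c,P):
    R=cv2.Rodrigues(np.array(c["rvec"]))[0]; p=R@np.array(P)+np.array(c["tvec"]).ravel()
    u=p[:2]/p[2]; u=u*(1+c["k1"]*(u@u)); m=c["mtx"]
    return np.array([m[0,0]*u[0]+m[0,2],m[1,1]*u[1]+m[1,2]])
def tri(c1,p1,c2,p2):
    o1,d1=ray(c1,p1);o2,d2=ray(c2,p2)
    A=np.stack([d1,-d2],1); s=np.linalg.lstsq(A,o2-o1,rcond=None)[0]
    a=o1+d1*s[0];b=o2+d2*s[1]; return (a+b)/2,np.linalg.norm(a-b)
def crop(c,x0,y0,w,h,k,name):
    im=c["pixels"][y0:y0+h,x0:x0+w,::-1]
    cv2.imwrite("pics/"+name,cv2.resize(im,None,fx=k,fy=k,interpolation=cv2.INTER_CUBIC))
E
python3 - <<'E'
from h import *
c=cams.capture("scene"); np.save("scene0.npy",c,allow_pickle=True)
crop(c,240,160,180,140,4.4,"crop0.png")
for p in [(0,0,0),(0.5,0,0),(.5,.3,0),(.8,0,0)]: print(p,proj(c,p))
for n in("wrist","scene","side"):
    print(n,ray(cams.capture(n),(320,200)))
print(get_state()["clock"])
E
```

```text
(0, 0, 0) [419.93416526 139.89320646]
(0.5, 0, 0) [344.49255338 206.18885759]
(0.5, 0.3, 0) [414.77691994 249.53029422]
(0.8, 0, 0) [285.9642471  257.61871008]
wrist (array([ 0.23552783, -0.6116272 ,  0.37302013]), array([-0.28747446, -0.08148652, -0.95439007]))
scene (array([1.33574581, 0.6587412 , 1.14941728]), array([-0.50480359, -0.47034711, -0.72406546]))
side (array([ 0.12249748, -0.78444976,  0.69952192]), array([ 0.45482982,  0.74565538, -0.48729582]))
0.35
```

View pics/crop0.png

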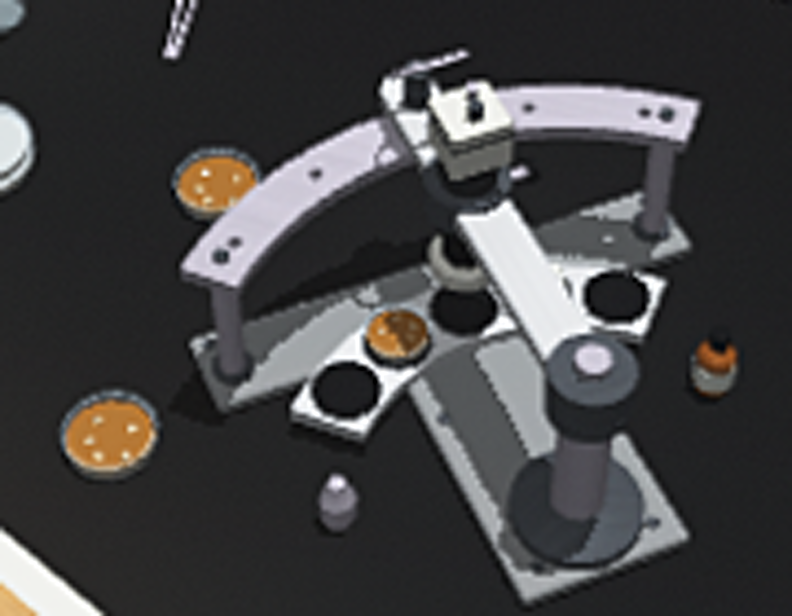

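```bash
python3 - <<'E'
from h import *
c=np.load("scene0.npy",allow_pickle=True).item()
f=lambda x,y:(240+x/4.4,160+y/4.4)
def p(n,x,y,z): print(n,np.round(onz(c,f(x,y),z),4)); return onz(c,f(x,y),z)
pv=p("pivot",594,360,.178)
d=p("dish",398,336,.012)
p("hub rim",592,372,.170)
holes=[p("h",*q,.14) for q in[(221,257),(315,174),(528,107),(667,115),(387,155)]]
for h in holes: print(np.linalg.norm((h-pv)[:2]),np.arctan2(*(h-pv)[1::-1]))
print("dish",np.linalg.norm((d-pv)[:2]),np.arctan2(*(d-pv)[1::-1]))
st=[p("st",*q,.006) for q in[(345,390),(465,305),(616,298)]]
for h in st: print(np.linalg.norm((h-pv)[:2]),np.arctan2(*(h-pv)[1::-1]))
p("camtop",470,112,.24)
p("dropper",714,370,.03);p("objective",338,510,.02);
p("bd1",216,183,.012);p("bd2",110,434,.012)
p("ring?",430,70,.22)
E
```

```text
pivot [0.6796 0.2551 0.178 ]
dish [0.646  0.0587 0.012 ]
hub rim [0.6829 0.2567 0.17  ]
h [ 0.7507 -0.0148  0.14  ]
h [ 0.6481 -0.0189  0.14  ]
h [0.4916 0.0565 0.14  ]
h [0.4306 0.1414 0.14  ]
h [0.5992 0.0085 0.14  ]
0.2791270511962723 -1.313180013850594
0.2758591124160345 -1.6851883304886934
0.2734727460429679 -2.3286019985967
0.27374525033716857 -2.7132896936045108
0.2594121045024013 -1.8858960072499606
dish 0.19924429655152867 -1.7402325632392046
st [0.7073 0.0591 0.006 ]
st [0.5851 0.0751 0.006 ]
st [0.5031 0.1601 0.006 ]
0.19795280845180901 -1.430089939095259
0.2033473551398459 -2.0541754927902502
0.2004651198887617 -2.64765821426586
camtop [0.6046 0.0891 0.24  ]
dropper [0.5296 0.2665 0.03  ]
objective [0.7966 0.1328 0.02  ]
bd1 [ 0.6213 -0.16    0.012 ]
bd2 [ 0.8524 -0.0416  0.012 ]
ring? [0.574 0.028 0.22 ]
```

>>> arm_command([
  {"offset": [0,-60,0],"yaw": 0,"gripper": 100},
  {"offset": [-40,-120,-40],"yaw": 0.1,"gripper": 80},
  {"offset": [-90,-150,-75],"yaw": 0.2,"gripper": 50},
  {"offset": [-140,-150,-110],"yaw": 0.3,"gripper": 30},
  {"offset": [-190,-150,-145],"yaw": 0.4,"gripper": 0},
  {"offset": [-240,-150,-180],"yaw": 0.4,"gripper": 0},
  {"offset": [-290,-150,-215],"yaw": 0.4,"gripper": 0},
  {"offset": [-340,-150,-250],"yaw": 0.4,"gripper": 0},
])

```text
clock: 1.35
position: [0.4189, -0.3144, 0.4007]
tcp_rot: [-1.57, 0.001, 2.987]
force: [1.8, -0.6, -0.1]
gripper_width: 0.0003
```

View pics/wrist1.png

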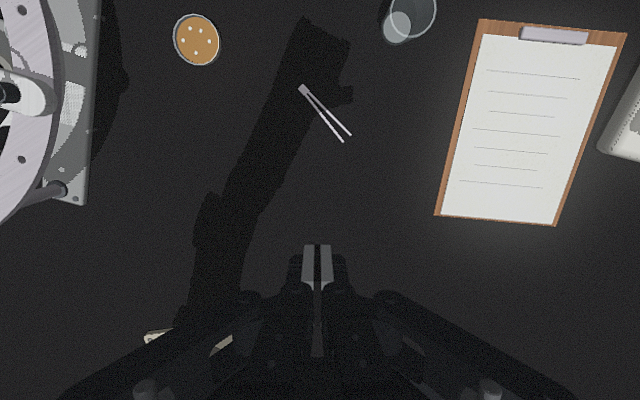

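```bash
python3 - <<'E'
from h import *
from scipy.spatial.transform import Rotation as R
c=np.load("w1.npy",allow_pickle=True).item(); 
p=np.array([0.41886429,-0.31436921,0.40066041]);M=R.from_euler("xyz",[-1.57038448e+00,8.42916228e-04,2.98731112e+00]).as_matrix()
for x in(-11,11):
  for y in(19,0,-20,-40,-54): print(x,y,proj(c,p+M@np.array([x,y,0])/1000).round())
cv2.imwrite("pics/fz.png",cv2.resize(np.clip(c["pixels"][220:400,220:420,::-1].astype(int)*2.5,0,255).astype(np.uint8),None,fx=3.3,fy=3.3,interpolation=cv2.INTER_CUBIC))
E
```

```text
-11 19 [317. 244.]
-11 0 [317. 262.]
-11 -20 [317. 287.]
-11 -40 [317. 322.]
-11 -54 [317. 355.]
11 19 [317. 281.]
11 0 [317. 303.]
11 -20 [317. 333.]
11 -40 [317. 374.]
11 -54 [317. 412.]
```

View pics/fz.png

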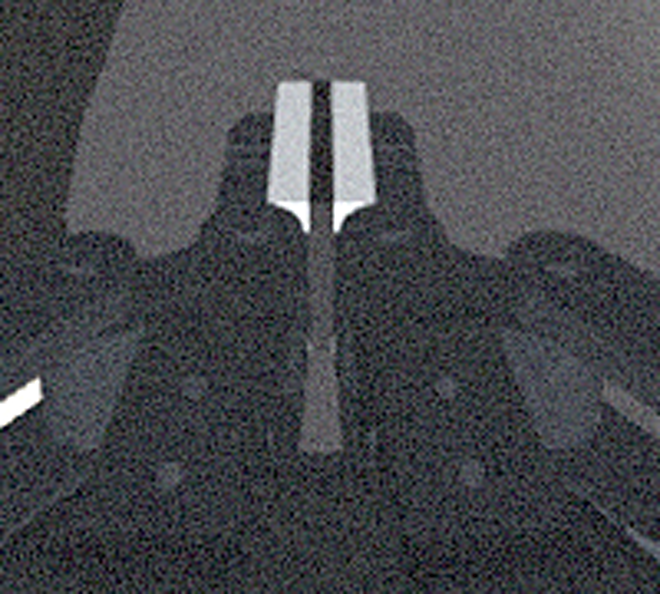

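>>> arm_command([
  {"offset": [-15,0,-55],"yaw": 0.1,"gripper": 0},
  {"offset": [-30,0,-110],"yaw": 0.2,"gripper": 0},
  {"offset": [-45,0,-165],"yaw": 0.29,"gripper": 0},
  {"offset": [-60,0,-220],"yaw": 0.29,"gripper": 0},
  {"offset": [-75,15,-275],"yaw": 0.29,"gripper": 0},
  {"offset": [-91,30,-330],"yaw": 0.29,"gripper": 0},
  {"offset": [-91,30,-330],"yaw": 0.29,"gripper": 0},
])

```text
clock: 2.28
position: [0.5588, 0.0019, 0.3687]
tcp_rot: [-1.573, -0.003, 2.707]
force: [-1.2, 0.2, 0.2]
gripper_width: -0.0001
```

```bash
python3 - <<'E'
from h import *
s=get_state(); print(s["clock"],s["position"],s["tcp_rot"],s["joint_positions"],s["force"])
c=cams.capture("wrist"); np.save("w2.npy",c,allow_pickle=True); cv2.imwrite("pics/wrist2.png",c["pixels"][:,:,::-1])
c=cams.capture("scene"); np.save("s2.npy",c,allow_pickle=True); crop(c,280,120,130,110,6,"s2.png")
c=cams.capture("side"); cv2.imwrite("pics/side2.png",c["pixels"][:,:,::-1])
E
```

```text
2.275 [0.55879797 0.00186161 0.36873277] [-1.57275994 -0.0033843   2.70652288] [-0.01184036  0.38465092 -0.05815008  1.60296666  0.02016695  1.15666422
 -2.07977617] [-1.2494943   0.24088785  0.17793043]
```

View pics/wrist2.png

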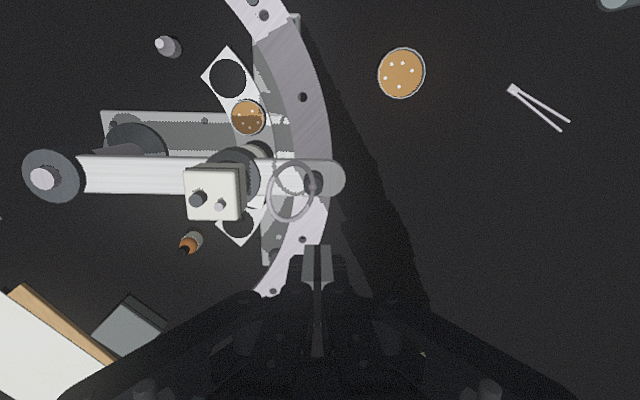

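View pics/s2.png

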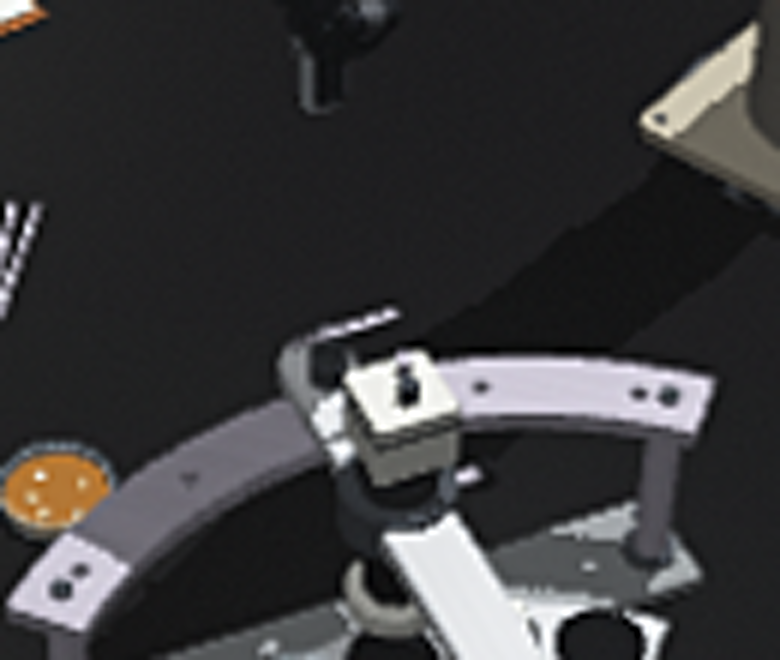

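View pics/side2.png

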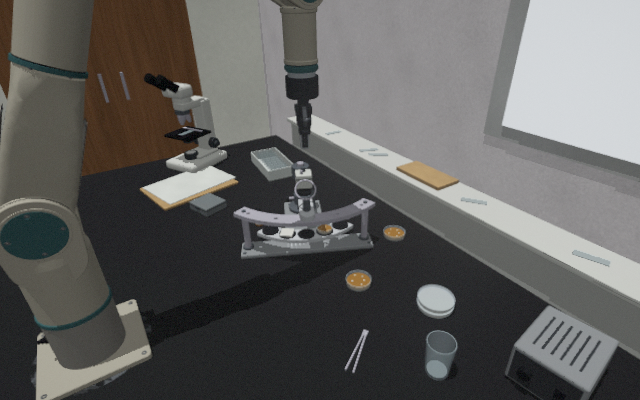

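```bash
python3 - <<'E'
from h import *
c=np.load("w2.npy",allow_pickle=True).item(); crop(c,170,140,190,130,4.2,"w2z.png")
c=cams.capture("side"); np.save("side2.npy",c,allow_pickle=True); crop(c,225,130,160,130,5,"side2z.png")
E
```

```text
(no output)
```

View pics/w2z.png

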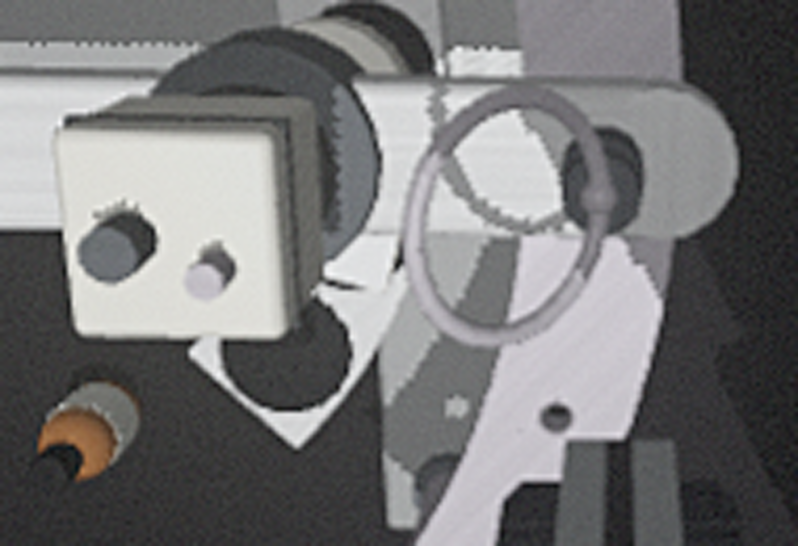

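View pics/side2z.png

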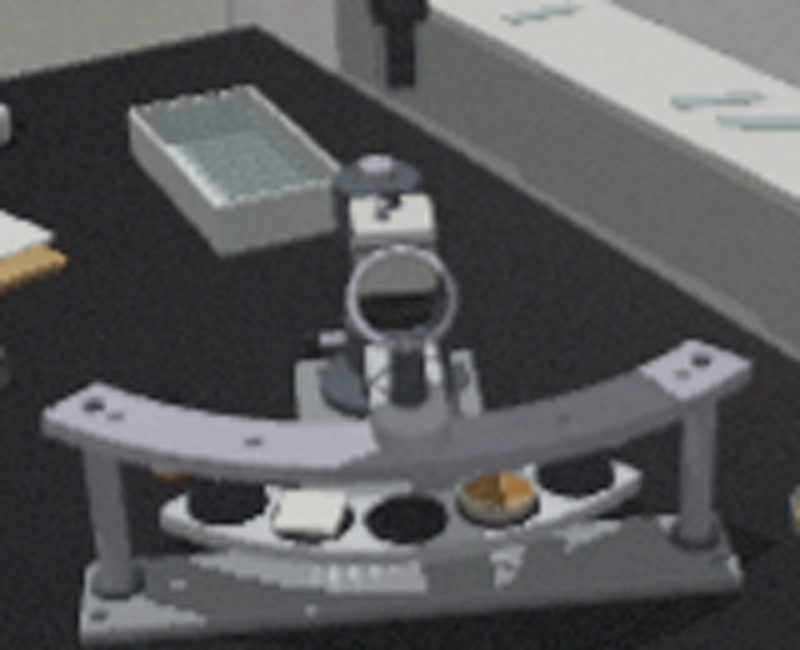

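```bash
python3 - <<'E'
from h import *
w=np.load("w2.npy",allow_pickle=True).item(); s=np.load("side2.npy",allow_pickle=True).item(); sc=np.load("s2.npy",allow_pickle=True).item()
W=lambda x,y:(170+x/4.2,140+y/4.2); S=lambda x,y:(225+x/5,130+y/5)
C,e=tri(w,W(505,215),s,S(403,298)); print("ringC tri",C,e, onz(w,W(505,215),.22),onz(s,S(403,298),.22))
print("pivot w",onz(w,(43,179),.178),"side",onz(s,S(377,162),.178), tri(w,(43,179),s,S(377,162)))
print("ring top edge", tri(w,W(412,220),s,S(403,249)))
print("ring bottom", tri(w,W(597,195),s,S(403,346)))
print("pin head/hole arm end", onz(w,W(610,170),.168))
for n,p in[("cam TL",(55,135)),("TR",(278,125)),("BR",(290,335)),("BL",(78,337))]: print(n,onz(w,W(*p),.24))
print("knob top",onz(w,W(103,252),.255),onz(w,W(207,275),.255))
print("plate hole",onz(w,W(557,417),.14), onz(w,(302,97),.14))
print("dish",onz(w,(248.5,117),.012), "dish side",onz(s,S(498,497),.012))
print("station mid/side", onz(s,S(405,520),.006),onz(s,S(226,497),.006),onz(s,S(575,472),.006))
E
```

```text
ringC tri [0.5713662  0.02495265 0.21716926] 0.0006127454034282823 [0.57223447 0.02417069 0.22      ] [0.56858296 0.02052843 0.22      ]
pivot w [0.68600307 0.26564545 0.178     ] side [0.69392609 0.27424449 0.178     ] (array([0.68466643, 0.25746635, 0.18641214]), np.float64(0.00040710230675360896))
ring top edge (array([0.58217725, 0.03971226, 0.23756884]), np.float64(0.0028356502452504713))
ring bottom (array([0.56139796, 0.00721218, 0.19812386]), np.float64(0.002896987423421315))
pin head/hole arm end [0.56025574 0.00420034 0.168     ]
cam TL [0.63026621 0.09548412 0.24      ]
TR [0.61301511 0.05337031 0.24      ]
BR [0.57208423 0.07377196 0.24      ]
BL [0.59080077 0.11511521 0.24      ]
knob top [0.60644846 0.09218572 0.255     ] [0.59369451 0.07608719 0.255     ]
plate hole [0.49056646 0.05492048 0.14      ] [ 0.64622761 -0.0195838   0.14      ]
dish [0.6601541  0.07225435 0.012     ] dish side [0.67228523 0.0929342  0.012     ]
station mid/side [0.61300667 0.11179629 0.006     ] [0.52889353 0.20129325 0.006     ] [0.73603437 0.09702345 0.006     ]
```

>>> arm_command([
  {"offset": [0,0,-4],"yaw": -0.18,"gripper": 0},
  {"offset": [0,0,-8],"yaw": -0.36,"gripper": 0},
  {"offset": [-1,5,-12],"yaw": -0.54,"gripper": 0},
  {"offset": [-1,15,-16],"yaw": -0.72,"gripper": 0},
  {"offset": [-2,30,-20],"yaw": -0.9,"gripper": 0},
  {"offset": [-2,45,-24],"yaw": -1.08,"gripper": 0},
  {"offset": [-2,60,-28],"yaw": -1.26,"gripper": 0},
  {"offset": [-2,68,-28],"yaw": -1.44,"gripper": 0},
])

```text
clock: 3.48
position: [0.5719, 0.0185, 0.3021]
tcp_rot: [-1.57, -0.001, -2.143]
force: [-0.9, 0.5, -0.0]
gripper_width: 0.0002
```

>>> arm_command([
  {"offset": [0,0,0],"yaw": -0.12,"gripper": 0},
  {"offset": [0,0,0],"yaw": -0.12,"gripper": 0},
])

```text
clock: 3.72
position: [0.5722, 0.0184, 0.3027]
tcp_rot: [-1.57, -0.0, -2.03]
force: [0.2, 0.4, -0.1]
gripper_width: 0.0002
```

```bash
python3 - <<'E'
from h import *
s=get_state(); print(s["clock"],s["position"],s["tcp_rot"],s["joint_positions"],s["force"])
c=cams.capture("wrist"); np.save("w3.npy",c,allow_pickle=True); cv2.imwrite("pics/wrist3.png",c["pixels"][:,:,::-1])
c=cams.capture("side"); crop(c,255,120,100,80,8,"side3.png")
E
```

```text
3.725 [0.57220971 0.01842207 0.30265434] [-1.57007760e+00 -3.60215983e-04 -2.03013865e+00] [ 0.19338108  0.48609363 -0.41910411  1.66430239  0.22333502  1.03831662
 -0.75591991] [ 0.1745966   0.44717318 -0.06653301]
```

View pics/wrist3.png

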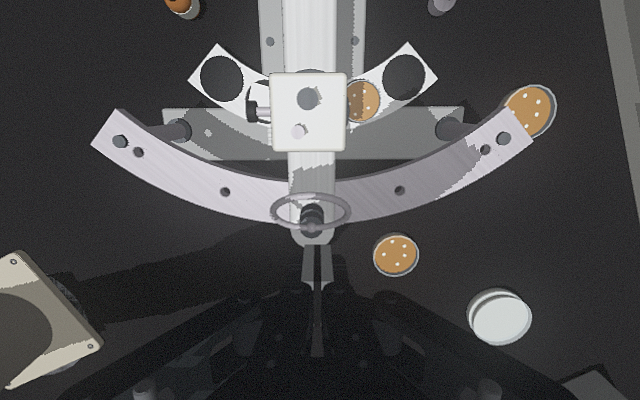

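View pics/side3.png

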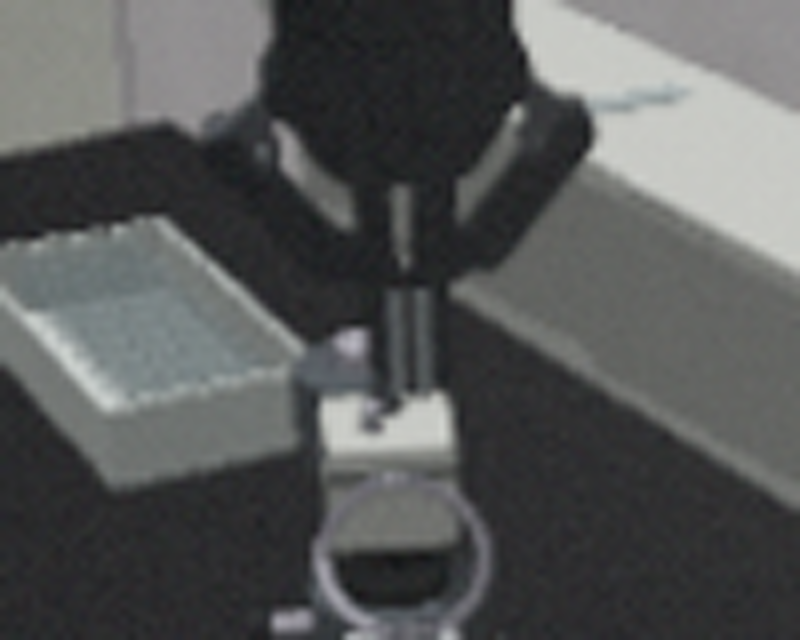

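```bash
python3 - <<'E'
from h import *
w=np.load("w3.npy",allow_pickle=True).item()
print(onz(w,(311,210.5),.22)); cv2.imwrite("pics/w3z.png",cv2.resize(w["pixels"][170:270,240:390,::-1],None,fx=5,fy=5,interpolation=cv2.INTER_CUBIC))
print("knob",[onz(w,(308,98),z) for z in (.24,.25,.26)])
E
```

```text
[0.57256232 0.02489186 0.22      ]
knob [array([0.60584534, 0.0942138 , 0.24      ]), array([0.60598349, 0.09388748, 0.25      ]), array([0.60612164, 0.09356115, 0.26      ])]
```

View pics/w3z.png

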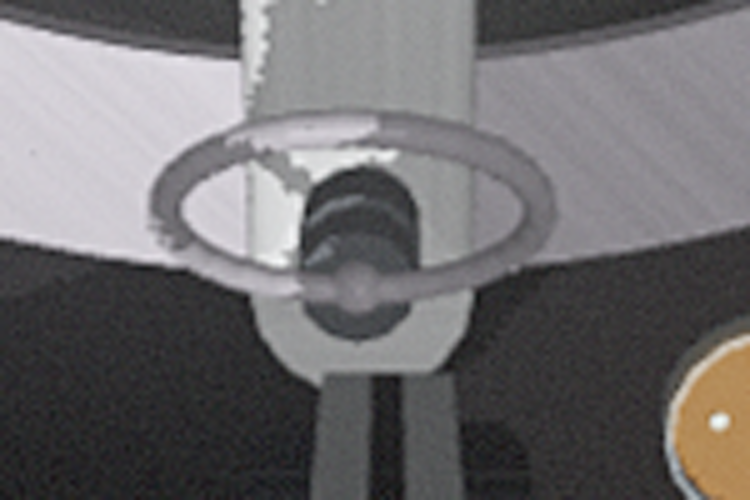

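>>> arm_command([
  {"offset": [-6,0,-3],"yaw": -0.01,"gripper": 0},
  {"offset": [-6,10,-3],"yaw": -0.01,"gripper": 0},
  {"offset": [-6,25,-3],"yaw": -0.01,"gripper": 0},
  {"offset": [-6,40,-3],"yaw": -0.01,"gripper": 0},
  {"offset": [-6,50,-3],"yaw": -0.01,"gripper": 0},
  {"offset": [-6,60,-3],"yaw": -0.01,"gripper": 0},
  {"offset": [-6,66,-3],"yaw": -0.01,"gripper": 0},
  {"offset": [-6,66,-3],"yaw": -0.01,"gripper": 0},
])

```text
clock: 4.82
position: [0.572, 0.0271, 0.2359]
tcp_rot: [-1.571, -0.0, -2.016]
force: [0.2, 0.7, -0.2]
gripper_width: -0.0002
```

```bash
python3 - <<'E'
from h import *
s=get_state(); print(s["clock"],s["position"],s["tcp_rot"],s["force"])
p=np.array([.432,.902]); d=np.array([.6834,.2579])-s["position"][:2]; print("r",d@p,"t",-d@[.902,-.432])
c=cams.capture("wrist"); crop(c,230,150,180,140,4.4,"w4.png")
c=cams.capture("side"); np.save("side4.npy",c,allow_pickle=True); crop(c,255,140,100,80,8,"side4.png")
E
```

```text
4.825 [0.57202506 0.02713795 0.23593767] [-1.57133734e+00 -2.77689092e-04 -2.01580208e+00] [ 0.15110754  0.65131446 -0.23381802]
r 0.25626134213278157 t -0.0007709906339572057
```

View pics/w4.png

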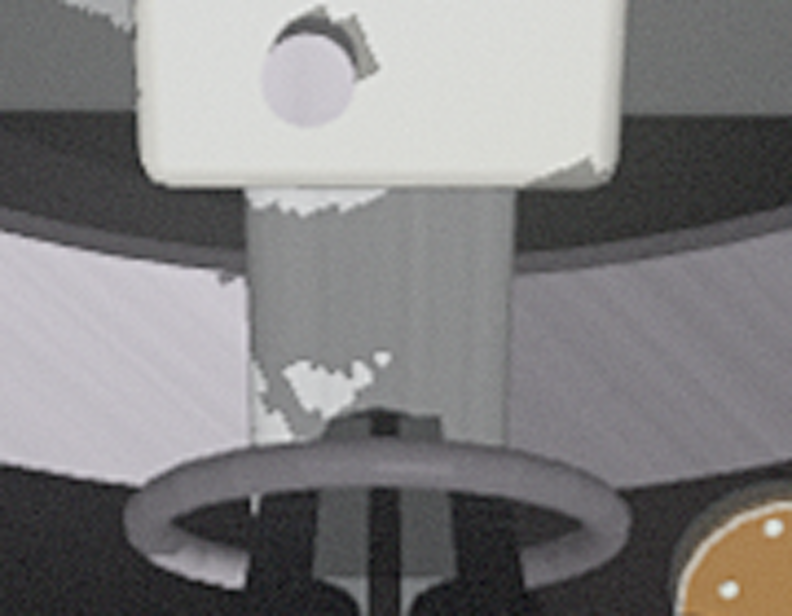

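View pics/side4.png

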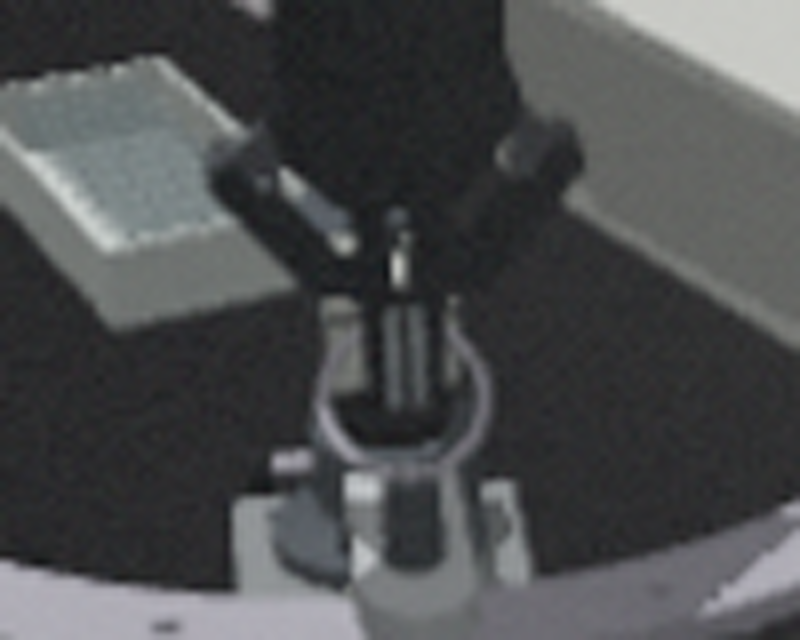

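>>> arm_command([
  {"offset": [-2,0,0],"yaw": 0,"gripper": 0},
  {"offset": [-3,0,0],"yaw": 0,"gripper": 0},
])

```text
clock: 5.18
position: [0.5731, 0.0283, 0.2365]
tcp_rot: [-1.571, -0.003, -2.017]
force: [-1.5, -5.1, 2.3]
gripper_width: -0.0001
```

>>> arm_command([
  {"offset": [-1,0,0],"yaw": 0,"gripper": 0},
  {"offset": [-1,0,0],"yaw": 0,"gripper": 0},
])

```text
clock: 5.42
position: [0.5732, 0.0284, 0.2365]
tcp_rot: [-1.571, -0.004, -2.017]
force: [-3.0, -5.7, 3.0]
gripper_width: 0.0003
```

>>> arm_command([
  {"offset": [-2,0,0],"yaw": 0,"gripper": 0},
  {"offset": [-4,0,0],"yaw": 0,"gripper": 0},
  {"offset": [-4,0,0],"yaw": 0,"gripper": 0},
])

```text
clock: 5.8
position: [0.5736, 0.0289, 0.2363]
tcp_rot: [-1.572, -0.009, -2.019]
force: [-5.9, -10.8, 5.8]
gripper_width: 0.0003
```

>>> arm_command([
  {"offset": [0,-1,0],"yaw": 0,"gripper": 0},
  {"offset": [0,-2,0],"yaw": 0,"gripper": 0},
  {"offset": [0,-3,0],"yaw": 0,"gripper": 0},
])

```text
clock: 6.18
position: [0.5725, 0.029, 0.2372]
tcp_rot: [-1.575, -0.01, -2.019]
force: [-3.1, -9.5, -6.3]
gripper_width: 0.0002
```

>>> arm_command([
  {"offset": [-1,0,0],"yaw": 0,"gripper": 0},
  {"offset": [-3,-1,0],"yaw": 0,"gripper": 0},
  {"offset": [-3,-2,0],"yaw": 0,"gripper": 0},
  {"offset": [-3,-3,0],"yaw": 0,"gripper": 0},
])

```text
clock: 6.68
position: [0.5724, 0.0294, 0.2393]
tcp_rot: [-1.577, -0.015, -2.02]
force: [-5.5, -14.3, -7.8]
gripper_width: 0.0003
```

```bash
python3 - <<'E'
from h import *
s=get_state(); print(s["clock"],s["position"],s["tcp_rot"],s["force"],s["torque"])
p=np.array([.432,.902]); d=np.array([.6834,.2579])-s["position"][:2]; print("r",d@p,"t",-d@[.902,-.432], "N",-s["force"][:2]@p)
c=cams.capture("wrist"); crop(c,230,150,180,140,4.4,"w5.png")
c=cams.capture("side"); np.save("side5.npy",c,allow_pickle=True); crop(c,255,140,100,80,8,"side5.png")
E
```

```text
6.675 [0.57242118 0.02937279 0.23928087] [-1.57700789 -0.01479085 -2.02042599] [ -5.46509346 -14.31375554  -7.80191545] [-2.83885046  1.18558288  0.03000749]
r 0.2540743937741675 t -0.0013791430237584405 N 15.271927867439246
```

View pics/w5.png

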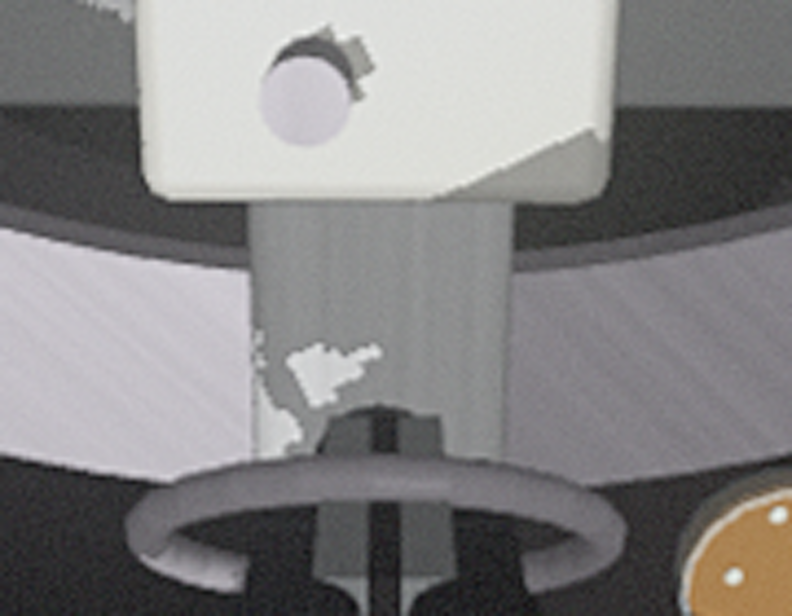

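View pics/side5.png

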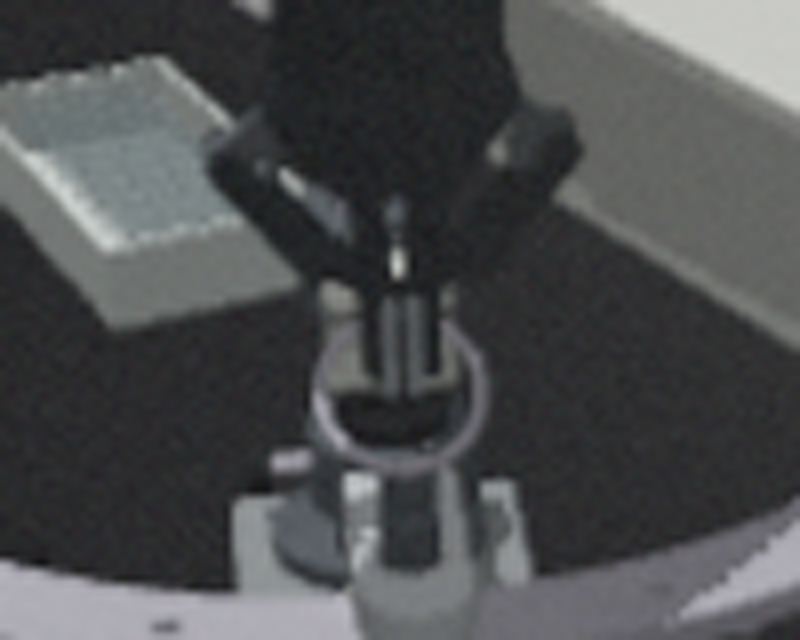

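>>> arm_command([
  {"offset": [8,0,0],"yaw": 0,"gripper": 0},
  {"offset": [12,-10,0],"yaw": 0,"gripper": 0},
  {"offset": [12,-50,0],"yaw": 0,"gripper": 0},
  {"offset": [12,-100,0],"yaw": 0,"gripper": 0},
  {"offset": [-20,-150,-40],"yaw": 0,"gripper": 0},
  {"offset": [-60,-180,-75],"yaw": 0,"gripper": 0},
  {"offset": [-100,-200,-115],"yaw": 0,"gripper": 0},
  {"offset": [-140,-220,-155],"yaw": 0,"gripper": 0},
])

```text
clock: 7.78
position: [0.4971, 0.2314, 0.4644]
tcp_rot: [-1.569, 0.004, -2.014]
force: [1.3, 1.0, 0.2]
gripper_width: -0.0002
```

>>> arm_command([
  {"offset": [-35,-10,-45],"yaw": 0,"gripper": 0},
  {"offset": [-70,-20,-90],"yaw": 0,"gripper": 0},
  {"offset": [-105,-30,-135],"yaw": 0,"gripper": 0},
  {"offset": [-140,-40,-180],"yaw": 0,"gripper": 0},
  {"offset": [-180,-40,-220],"yaw": 0,"gripper": 0},
  {"offset": [-220,-40,-260],"yaw": 0,"gripper": 0},
  {"offset": [-260,-40,-300],"yaw": 0,"gripper": 0},
  {"offset": [-290,-40,-340],"yaw": 0,"gripper": 0},
])

```text
clock: 8.78
position: [0.3141, 0.6389, 0.5027]
tcp_rot: [-1.573, 0.003, -2.015]
force: [0.8, 0.3, 0.1]
gripper_width: -0.0004
```

```bash
python3 - <<'E'
from h import *
s=get_state(); print(s["clock"],s["position"],s["tcp_rot"],s["joint_positions"],s["force"])
c=cams.capture("scene"); cv2.imwrite("pics/scene6.png",c["pixels"][:,:,::-1])
E
```

```text
8.775 [0.31413239 0.63891769 0.50271723] [-1.57287922  0.00279884 -2.01450832] [-0.94778768  0.66675312 -0.5450442   0.80283254  0.32965623  1.73388775
 -1.77954015] [0.82120941 0.31301766 0.05643433]
```

View pics/scene6.png

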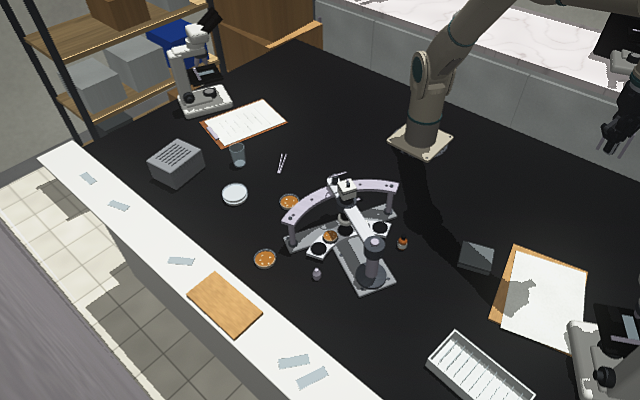

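>>> arm_command([
  {"offset": [-40,-20,0],"yaw": 0,"gripper": 0},
  {"offset": [-80,-40,0],"yaw": 0,"gripper": 0},
  {"offset": [-120,-60,0],"yaw": 0,"gripper": 0},
  {"offset": [-160,-80,0],"yaw": 0,"gripper": 0},
])

```text
clock: 9.32
position: [0.3647, 0.7168, 0.5219]
tcp_rot: [-1.568, 0.063, -2.016]
force: [10.9, 24.9, 58.1]
gripper_width: -0.0001
```

```bash
python3 - <<'E'
from h import *
s=get_state(); print(s["clock"],s["position"],s["tcp_rot"],s["joint_positions"],s["force"])
from scipy.spatial.transform import Rotation as R
print(R.from_euler("xyz",s["tcp_rot"]).as_matrix()[:,1])
E
```

```text
9.325 [0.36473364 0.71683099 0.52193474] [-1.56762276  0.06332265 -2.01626211] [-1.15446438  0.91819867  0.20640527  0.18387567 -0.1813044   1.97961802
 -1.556848  ] [10.85787599 24.85388967 58.07613505]
[ 0.03012984  0.05573711 -0.99799077]
```

>>> arm_command([
  {"offset": [0,0,0],"yaw": 0,"gripper": 0},
  {"offset": [0,0,0],"yaw": 0,"gripper": 0},
])

```text
clock: 9.57
position: [0.3627, 0.7174, 0.5218]
tcp_rot: [-1.571, 0.062, -2.015]
force: [1.8, 0.1, 0.2]
gripper_width: 0.0003
```

```bash
python3 - <<'E'
from h import *
s=get_state(); print(s["clock"],s["position"],s["tcp_rot"],s["joint_positions"],s["force"],s["joint_velocities"])
from scipy.spatial.transform import Rotation as R
print(R.from_euler("xyz",s["tcp_rot"]).as_matrix()[:,1])
c=cams.capture("scene"); cv2.imwrite("pics/scene7.png",c["pixels"][:,:,::-1])
E
```

```text
9.575 [0.3626642  0.71740777 0.52183844] [-1.57128436  0.06206079 -2.01525134] [-1.15470931  0.91786369  0.19557752  0.18409288 -0.17549964  1.98069451
 -1.55976049] [1.80564478 0.05550385 0.22392846] [ 0.01660215 -0.02122106 -0.0131235  -0.00051461  0.00101396  0.00129432
  0.0016651 ]
[ 0.02622628  0.05620515 -0.99807473]
```

View pics/scene7.png

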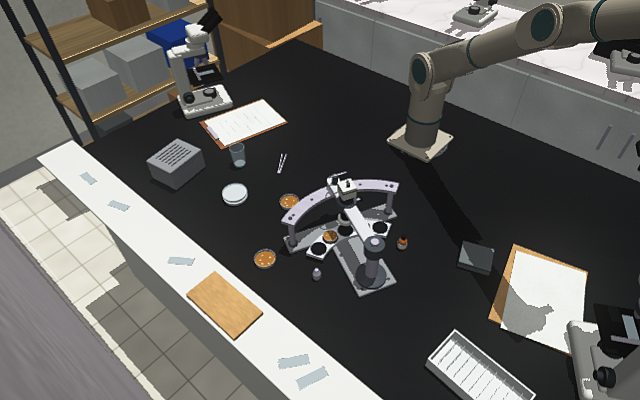

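>>> arm_command([
  {"offset": [20,0,0],"yaw": 0,"gripper": 0},
  {"offset": [40,0,0],"yaw": 0,"gripper": 0},
  {"offset": [40,0,0],"yaw": 0,"gripper": 0},
])

```text
clock: 10.0
position: [0.3452, 0.6799, 0.5219]
tcp_rot: [-1.572, 0.064, -2.016]
force: [-0.1, -0.3, 1.0]
gripper_width: 0.0002
```

```bash
python3 - <<'E'
from h import *
s=get_state(); print(s["clock"],s["position"],s["tcp_rot"],s["joint_positions"],s["force"])
E
```

```text
10.0 [0.34524126 0.679918   0.52186742] [-1.5715667   0.06382911 -2.01569923] [-1.19692979  0.73219349  0.20972131  0.58812753 -0.14842486  1.76595149
 -1.52292732] [-0.07723901 -0.28726172  0.95216794]
```

>>> arm_command([
  {"offset": [-20,-60,0],"yaw": 0,"gripper": 0},
  {"offset": [-40,-120,0],"yaw": 0,"gripper": 0},
])

```text
clock: 10.25
position: [0.3477, 0.6967, 0.5909]
tcp_rot: [-1.549, 0.139, -2.002]
force: [-0.8, 1.7, -0.1]
gripper_width: -0.0
```

>>> arm_command([
  {"offset": [0,-60,0],"yaw": 0,"gripper": 0},
])

```text
clock: 10.38
position: [0.3288, 0.702, 0.6112]
tcp_rot: [-1.588, 0.171, -1.971]
force: [0.3, -0.2, -1.0]
gripper_width: -0.0001
```

```bash
python3 - <<'E'
from h import *
s=get_state(); print(s["clock"],s["position"],s["tcp_rot"],s["joint_positions"],s["force"],s["joint_velocities"].round(2))
E
```

```text
10.375 [0.32878436 0.70198733 0.61122017] [-1.58793479  0.17101144 -1.97087679] [-1.17756583  0.79645148  0.16056709  0.20020396 -0.16113776  1.97660315
 -1.54979712] [ 0.2664657  -0.20501507 -0.95862956] [-0.23 -0.08  2.91 -0.15 -2.25  0.04  0.26]
```

>>> arm_command([
  {"offset": [10,0,0],"yaw": 0,"gripper": 0},
  {"offset": [40,-5,0],"yaw": 0,"gripper": 0},
  {"offset": [80,-13,0],"yaw": 0,"gripper": 0},
  {"offset": [120,-20,0],"yaw": 0,"gripper": 0},
])

```text
clock: 10.88
position: [0.2914, 0.5832, 0.6124]
tcp_rot: [-1.556, 0.171, -1.998]
force: [0.3, 1.1, 0.1]
gripper_width: -0.0001
```

```bash
python3 - <<'E'
from h import *
s=get_state(); print(s["clock"],s["position"],s["tcp_rot"],s["joint_positions"],s["joint_velocities"].round(2))
from scipy.spatial.transform import Rotation as R
print(R.from_euler("xyz",s["tcp_rot"]).as_matrix()[:,1])
E
```

```text
10.875 [0.29141835 0.58323379 0.61242208] [-1.55627479  0.17056449 -1.99843138] [-1.27927639  0.41685944  0.23624603  0.92671883 -0.09289995  1.63614319
 -1.51370925] [-0.2  -0.75  0.03  1.23  0.16 -0.5  -0.01]
[ 0.0836      0.14841511 -0.9853852 ]
```

>>> arm_command([
  {"offset": [-5,-50,0],"yaw": 0,"gripper": 0},
  {"offset": [-10,-100,0],"yaw": 0,"gripper": 0},
  {"offset": [-15,-150,0],"yaw": 0,"gripper": 0},
  {"offset": [-20,-190,0],"yaw": 0,"gripper": 0},
])

```text
clock: 11.38
position: [0.2744, 0.5528, 0.7497]
tcp_rot: [-1.554, 0.228, -1.998]
force: [0.2, 0.5, 0.2]
gripper_width: 0.0003
```

```bash
cat > st.py <<'E'
from h import *
from scipy.spatial.transform import Rotation as R
s=get_state(); y=R.from_euler("xyz",s["tcp_rot"]).as_matrix()
print(round(s["clock"],3),s["position"].round(4),s["tcp_rot"].round(3),s["joint_positions"].round(3),s["joint_velocities"].round(2),s["force"].round(1))
print("y",y[:,1].round(3),"tilt",np.degrees(np.arccos(-y[2,1])).round(1),"az",np.degrees(np.arctan2(y[1,1],y[0,1])).round(1))
E
python3 st.py
```

```text
11.375 [0.2744 0.5528 0.7497] [-1.554  0.228 -1.998] [-1.24   0.438  0.217  0.5   -0.104  1.981 -1.535] [-0.09 -0.2   0.14  0.1  -0.04 -0.    0.02] [0.2 0.5 0.2]
y [ 0.109  0.199 -0.974] tilt 13.1 az 61.3
```

>>> arm_command([
  {"offset": [0,-60,0],"yaw": 0,"gripper": 0},
])

```text
clock: 11.5
position: [0.2626, 0.5306, 0.7725]
tcp_rot: [-1.553, 0.257, -1.998]
force: [-0.4, 0.0, 0.5]
gripper_width: -0.0
```

>>> arm_command([
  {"offset": [0,-60,0],"yaw": 0,"gripper": 0},
])

```text
clock: 11.62
position: [0.25, 0.5059, 0.7995]
tcp_rot: [-1.551, 0.297, -1.997]
force: [-0.9, 0.5, -0.3]
gripper_width: 0.0
```

```bash
python3 st.py
```

```text
11.625 [0.25   0.5059 0.7995] [-1.551  0.297 -1.997] [-1.282  0.325  0.248  0.544 -0.092  1.981 -1.537] [-0.2  -0.45  0.18  0.15  0.03 -0.   -0.  ] [-0.9  0.5 -0.3]
y [ 0.139  0.259 -0.956] tilt 17.1 az 61.8
```

>>> arm_command([
  {"offset": [-15,-58,0],"yaw": 0,"gripper": 0},
])

```text
clock: 11.75
position: [0.2429, 0.4928, 0.8228]
tcp_rot: [-1.55, 0.343, -1.996]
force: [0.2, 0.9, 1.2]
gripper_width: -0.0002
```

>>> arm_command([
  {"offset": [-15,-58,0],"yaw": 0,"gripper": 0},
])

```text
clock: 11.88
position: [0.2356, 0.4804, 0.843]
tcp_rot: [-1.547, 0.383, -1.995]
force: [0.2, 0.6, 0.1]
gripper_width: 0.0002
```

>>> arm_command([
  {"offset": [-15,-58,0],"yaw": 0,"gripper": 0},
])

```text
clock: 12.0
position: [0.2276, 0.466, 0.8638]
tcp_rot: [-1.545, 0.425, -1.994]
force: [-0.1, 0.6, 0.2]
gripper_width: 0.0003
```

```bash
python3 st.py
```

```text
12.0 [0.2276 0.466  0.8638] [-1.545  0.425 -1.994] [-1.359  0.231  0.329  0.513 -0.095  1.981 -1.54 ] [-0.26 -0.26  0.26 -0.07 -0.    0.   -0.01] [-0.1  0.6  0.2]
y [ 0.192  0.366 -0.911] tilt 24.4 az 62.3
```

>>> arm_command([
  {"offset": [-20,-57,0],"yaw": 0,"gripper": 0},
])

```text
clock: 12.12
position: [0.2208, 0.454, 0.8845]
tcp_rot: [-1.543, 0.47, -1.992]
force: [0.2, 0.4, 0.3]
gripper_width: 0.0
```

>>> arm_command([
  {"offset": [-20,-57,0],"yaw": 0,"gripper": 0},
])

```text
clock: 12.25
position: [0.2134, 0.4412, 0.9041]
tcp_rot: [-1.542, 0.513, -1.991]
force: [0.0, -0.2, 0.0]
gripper_width: -0.0003
```

>>> arm_command([
  {"offset": [-25,-56,0],"yaw": 0,"gripper": 0},
])

```text
clock: 12.38
position: [0.2072, 0.4304, 0.9237]
tcp_rot: [-1.54, 0.558, -1.99]
force: [0.3, -0.1, 0.3]
gripper_width: 0.0
```

>>> arm_command([
  {"offset": [-25,-56,0],"yaw": 0,"gripper": 0},
])

```text
clock: 12.5
position: [0.2002, 0.4187, 0.9426]
tcp_rot: [-1.537, 0.602, -1.988]
force: [-0.8, -0.5, 0.3]
gripper_width: -0.0
```

>>> arm_command([
  {"offset": [-25,-56,0],"yaw": 0,"gripper": 0},
])

```text
clock: 12.62
position: [0.1926, 0.4051, 0.9612]
tcp_rot: [-1.535, 0.646, -1.986]
force: [-0.7, 0.3, 0.0]
gripper_width: -0.0003
```

```bash
python3 st.py
```

```text
12.625 [0.1926 0.4051 0.9612] [-1.535  0.646 -1.986] [-1.614  0.117  0.594  0.414 -0.105  1.981 -1.546] [-0.66 -0.18  0.66 -0.16 -0.01  0.   -0.01] [-0.7  0.3  0. ]
y [ 0.275  0.536 -0.798] tilt 37.1 az 62.8
```

>>> arm_command([
  {"offset": [-30,-53,0],"yaw": 0,"gripper": 0},
])

```text
clock: 12.75
position: [0.1865, 0.3943, 0.9795]
tcp_rot: [-1.533, 0.691, -1.984]
force: [-0.2, -0.1, 0.3]
gripper_width: 0.0001
```

>>> arm_command([
  {"offset": [-30,-53,0],"yaw": 0,"gripper": 0},
])

```text
clock: 12.88
position: [0.1796, 0.3829, 0.9967]
tcp_rot: [-1.53, 0.734, -1.982]
force: [0.0, 0.6, -0.0]
gripper_width: -0.0001
```

```bash
python3 st.py
```

```text
12.875 [0.1796 0.3829 0.9967] [-1.53   0.734 -1.982] [-1.794  0.086  0.778  0.361 -0.108  1.981 -1.55 ] [-0.87 -0.13  0.87 -0.2  -0.    0.   -0.01] [ 0.   0.6 -0. ]
y [ 0.304  0.598 -0.742] tilt 42.1 az 63.0
```

```bash
cat > fk.py <<'E'
import numpy as np, itertools
from scipy.spatial.transform import Rotation as R
from scipy.optimize import least_squares
D=[([1.25917508,.62935312,.03844563,1.51838121,-.02701931,.99628049,-.01997643],[.15806698,-.62987833,.24938035],[-1.5727,0,-2.89576]),
([.56589248,.30226729,.03338748,1.63975481,-.01065577,1.19881003,-1.12344686],[.41886429,-.31436921,.40066041],[-1.57038,.00084,2.98731]),
([-.01184036,.38465092,-.05815008,1.60296666,.02016695,1.15666422,-2.07977617],[.55879797,.00186161,.36873277],[-1.57276,-.00338,2.70652]),
([.19338108,.48609363,-.41910411,1.66430239,.22333502,1.03831662,-.75591991],[.57220971,.01842207,.30265434],[-1.57008,-.00036,-2.03014]),
([-.94778768,.66675312,-.5450442,.80283254,.32965623,1.73388775,-1.77954015],[.31413239,.63891769,.50271723],[-1.57288,.0028,-2.01451]),
([-1.19692979,.73219349,.20972131,.58812753,-.14842486,1.76595149,-1.52292732],[.34524126,.679918,.52186742],[-1.57157,.06383,-2.0157]),
([-1.27927639,.41685944,.23624603,.92671883,-.09289995,1.63614319,-1.51370925],[.29141835,.58323379,.61242208],[-1.55627,.17056,-1.99843]),
([-1.24,.438,.217,.5,-.104,1.981,-1.535],[.2744,.5528,.7497],[-1.554,.228,-1.998]),
([-1.794,.086,.778,.361,-.108,1.981,-1.55],[.1796,.3829,.9967],[-1.53,.734,-1.982])]
Y=R.from_euler('y',0)
def fk(q,par,sg):
    d1,b,c,e,o1,o7,x2,x3,x4=par
    r=R.from_euler('z',sg[0]*q[0]+o1); p=np.array([0,0,d1])
    r=r*R.from_euler('y',q[1]); p=p+r.apply([x2,0,b]); r=r*R.from_euler('z',sg[1]*q[2]); 
    r=r*R.from_euler('y',q[3]); p=p+r.apply([x3,0,c]); r=r*R.from_euler('z',sg[2]*q[4]); r=r*R.from_euler('y',q[5]); p=p+r.apply([x4,0,e])
    r=r*R.from_euler('z',sg[3]*q[6]+o7)
    return p,r*R.from_euler('x',np.pi/2*-1)   # tool y = chain z
def res(par,sg,D=D):
    o=[]
    for q,P,E in D:
        p,r=fk(q,par,sg); o+=list(p-np.array(P)); o+=list(.3*(R.from_euler('xyz',E).inv()*r).as_rotvec())
    return np.array(o)
def fit():
    best=None
    for sg in itertools.product([1,-1],repeat=4):
        for o7 in(0,1.57,3.14,-1.57):
            f=least_squares(res,[.3,.4,.4,.2,0,o7,0,0,0],args=(sg,))
            if best is None or f.cost<best[0]: best=(f.cost,sg,f.x)
    return best
if __name__=="__main__":
    b=fit(); print(b); print(np.abs(res(b[2],b[1])).max()); np.save("fk.npy",np.r_[b[1],b[2]])
E
python3 fk.py
```

```text
(np.float64(3.2743630212367534), (-1, 1, -1, 1), array([ 0.07038156,  0.45463736,  0.52443557, -0.36142498,  0.06070502,
        1.72537285,  0.38043421,  0.10218642,  0.39388728]))
0.9291214904972769
```

```bash
sed -i "s/np.pi\/2\*-1/np.pi\/2/" fk.py; python3 fk.py
```

```text
(np.float64(0.00013448672330885575), (-1, -1, -1, -1), array([ 0.34078131,  0.5626764 ,  0.38222681,  0.34469747, -0.04308897,
       -1.61250789, -0.00661914, -0.00252476, -0.00330661]))
0.008625500098638066
```

```bash
cat > ik.py <<'E'
from fk import *
v=np.load("fk.npy"); sg=v[:4]; par=v[4:]
lo=np.array([-3.06,-.37,-1.25,.18,-1.1,.23,-2.94])+.02; hi=np.array([3.06,2.12,1.32,2.47,4.24,1.98,2.94])-.02
def ik(P,Rt,q0):
    f=lambda q: np.r_[(fk(q,par,sg)[0]-P)*3,(Rt.inv()*fk(q,par,sg)[1]).as_rotvec(),.01*(q-q0)]
    s=least_squares(f,np.clip(q0,lo+1e-3,hi-1e-3),bounds=(lo,hi)); r=f(s.x)[:6]
    return s.x,np.abs(r).max()
if __name__=="__main__":
    R0=R.from_euler("xyz",[-1.53,.734,-1.982]); q0=np.array([-1.794,.086,.778,.361,-.108,1.981,-1.55])
    y=R0.as_matrix()[:,1]
    C=np.array([.5726,.0249,.22])
    seeds=[q0]+[np.array([.1,.5,a,1.6,b,1.0,c]) for a in(-1,0,1) for b in(-.8,.8,2.5) for c in(-2,0,2)]
    for dy in(-1.2,-.8,-.4,0,.4,.8,1.2,1.6,3.14):
        Rt=R0*R.from_euler('y',dy); out=[]
        for s in seeds:
            q,e=ik(C-y*.0,Rt,s)
            out.append((round(e,3),q.round(2)))
        out.sort(key=lambda a:a[0]); good=[o for o in out if o[0]<.03]
        print(dy,len(good),out[0], ik(C,Rt,q0)[1].round(3))
E
python3 ik.py
```

```text
-1.2 21 (np.float64(0.0), array([ 1.03,  0.97, -1.23,  2.05,  0.49,  0.41,  0.49])) 0.002
-0.8 24 (np.float64(0.0), array([ 1.03,  0.97, -1.23,  2.05,  0.49,  0.41,  0.09])) 0.002
-0.4 23 (np.float64(0.0), array([ 1.03,  0.97, -1.23,  2.05,  0.49,  0.41, -0.31])) 0.002
0 21 (np.float64(0.0), array([ 1.01,  0.93, -1.18,  2.05,  0.36,  0.39, -0.59])) 0.001
0.4 20 (np.float64(0.0), array([ 0.99,  0.88, -1.11,  2.05,  0.16,  0.37, -0.79])) 0.001
0.8 19 (np.float64(0.0), array([ 0.95,  0.84, -1.03,  2.05, -0.06,  0.37, -0.98])) 0.002
1.2 19 (np.float64(0.0), array([ 0.91,  0.79, -0.94,  2.04, -0.28,  0.38, -1.17])) 0.002
1.6 15 (np.float64(0.0), array([ 0.85,  0.74, -0.82,  2.04, -0.5 ,  0.42, -1.35])) 0.001
3.14 23 (np.float64(0.0), array([ 0.57,  0.62, -0.36,  2.04, -0.98,  0.64, -2.44])) 0.434
```

```bash
cat > path.py <<'E'
from ik import *
R0=R.from_euler("xyz",[-1.53,.734,-1.982]); q=np.array([-1.794,.086,.778,.361,-.108,1.98,-1.55])
y=R0.as_matrix()[:,1]; C=np.array([.5726,.0249,.22])
P0=np.array([.1796,.3829,.9967]); W=[np.array([.34,.22,.72]),np.array([.48,-.10,.46]),C-y*.09,C]
for w in W:
    n=int(np.ceil(np.linalg.norm(w-P0)/.055)); mx=0
    for k in range(1,n+1):
        q1,e=ik(P0+(w-P0)*k/n,R0,q); mx=max(mx,np.abs(q1-q).max()); 
        if e>.01: print("  err",e)
        q=q1
    d=(R0.inv().apply(w-P0)*1000).round(); print(w.round(3),"tool",d,n,"maxstep",mx.round(2),q.round(2)); P0=w
E
python3 path.py
```

```text
[0.34 0.22 0.72] tool [249. 157. 206.] 7 maxstep 0.34 [-1.21 -0.35  0.58  1.59 -0.18  1.21 -1.02]
  err 0.0679296014644479
  err 0.12859851551265297
  err 0.18705686903367072
[ 0.48 -0.1   0.46] tool [350.  44. 255.] 8 maxstep 0.19 [-1.13 -0.35  1.3   1.98 -0.3   0.92 -0.14]
  err 0.20867646314683813
  err 0.2335413186344245
  err 0.28179892329696155
  err 0.3370349949379323
[ 0.545 -0.029  0.287] tool [ 48. 191.  24.] 4 maxstep 0.14 [-1.37 -0.35  1.3   2.29 -0.13  0.42 -0.42]
  err 0.38391198556217476
  err 0.4348000588172515
[0.573 0.025 0.22 ] tool [-0. 90.  0.] 2 maxstep 0.21 [-1.52 -0.35  1.3   2.37  0.13  0.28 -0.78]
```

```bash
cat > search.py <<'E'
from ik import *
R0=R.from_euler("xyz",[-1.53,.734,-1.982]); qs=np.array([-1.794,.086,.778,.361,-.108,1.96,-1.55])
y=R0.as_matrix()[:,1]; C=np.array([.5726,.0249,.22]); S=np.array([.1796,.3829,.9967])
def run(W,reg):
    q=qs.copy(); P0=S; E=0; mx=0; n=0
    for w in W:
        m=int(np.ceil(np.linalg.norm(w-P0)/.06))
        for k in range(1,m+1):
            P=P0+(w-P0)*k/m
            f=lambda a:np.r_[(fk(a,par,sg)[0]-P)*3,(R0.inv()*fk(a,par,sg)[1]).as_rotvec(),reg*(a-q)]
            s=least_squares(f,np.clip(q,lo+1e-3,hi-1e-3),bounds=(lo,hi),max_nfev=30); E=max(E,np.abs(s.fun[:6]).max()); mx=max(mx,np.abs(s.x-q).max()); q=s.x; n+=1
            if E>.2: return 9,mx,q,n
        P0=w
    return E,mx,q,n
if __name__=="__main__":
    rng=np.random.default_rng(0); out=[]
    import time; t=time.time()
    while time.time()-t<200:
        a=rng.uniform(-.3,1.1); rr=rng.uniform(.35,.8); w1=np.array([rr*np.cos(a),rr*np.sin(a),rng.uniform(.5,1.05)])
        W=[w1,C-y*.12,C]
        E,mx,q,n=run(W,.02)
        if E<.03: out.append((E,mx,n,w1.round(2),q.round(2)))
    out.sort(key=lambda o:o[1]); print(len(out)); [print(o) for o in out[:10]]
E
python3 search.py
```

```text
41
(np.float64(0.0007311699760898994), np.float64(0.26786697586645647), 24, array([0.45, 0.56, 0.72]), array([ 0.44,  0.6 , -0.17,  2.04, -1.08,  0.74,  0.79]))
(np.float64(0.0007312267157893368), np.float64(0.26891971923909425), 22, array([0.66, 0.31, 0.77]), array([ 0.44,  0.6 , -0.17,  2.04, -1.08,  0.74,  0.79]))
(np.float64(0.0007312345716561124), np.float64(0.26907411834182743), 22, array([0.58, 0.35, 0.8 ]), array([ 0.44,  0.6 , -0.17,  2.04, -1.08,  0.74,  0.79]))
(np.float64(0.0007312430023756061), np.float64(0.2692372025698404), 21, array([0.49, 0.41, 0.84]), array([ 0.44,  0.6 , -0.17,  2.04, -1.08,  0.74,  0.79]))
(np.float64(0.0007311375301534012), np.float64(0.27345115409228504), 24, array([0.52, 0.56, 0.65]), array([ 0.44,  0.6 , -0.17,  2.04, -1.08,  0.74,  0.79]))
(np.float64(0.0008492867566143869), np.float64(0.2891509473361398), 20, array([0.45, 0.29, 0.84]), array([ 0.44,  0.6 , -0.17,  2.04, -1.08,  0.74,  0.79]))
(np.float64(0.0007311419075488122), np.float64(0.292913805227509), 23, array([0.63, 0.37, 0.58]), array([ 0.44,  0.6 , -0.17,  2.04, -1.08,  0.74,  0.79]))
(np.float64(0.000731260929759027), np.float64(0.2952726043778767), 22, array([0.48, 0.38, 0.9 ]), array([ 0.44,  0.6 , -0.17,  2.04, -1.08,  0.74,  0.79]))
(np.float64(0.0010881420435231437), np.float64(0.295705994617649), 22, array([0.66, 0.28, 0.62]), array([ 0.44,  0.6 , -0.17,  2.04, -1.08,  0.74,  0.79]))
(np.float64(0.0007311736057414599), np.float64(0.3059497875528203), 24, array([0.55, 0.53, 0.57]), array([ 0.44,  0.6 , -0.17,  2.04, -1.08,  0.74,  0.79]))
```

```bash
python3 - <<'E'
from search import *
W1=np.array([.53,.37,.80]); W2=C-y*.12
for reg in(.005,.02,.1): print(run([W1,W2,C],reg))
d1=R0.inv().apply(W1-S)*1000; d2=R0.inv().apply(W2-W1)*1000; print(d1.round(),np.linalg.norm(d1),d2.round(),np.linalg.norm(d2),W2)
E
```

```text
(np.float64(4.590820369965679e-05), np.float64(0.27143850281082416), array([ 0.43952666,  0.60249263, -0.17122445,  2.03611761, -1.08      ,
        0.73286229,  0.7892247 ]), 21)
(np.float64(0.0007312404906232602), np.float64(0.2691891525246542), array([ 0.43659204,  0.60219334, -0.16700975,  2.03523188, -1.08      ,
        0.73553633,  0.78892032]), 21)
(np.float64(0.016131259411849477), np.float64(0.24573896204622922), array([ 0.36487174,  0.59688192, -0.06439243,  2.0138002 , -1.08      ,
        0.79981512,  0.78148942]), 21)
[ 37. 245. 317.] 402.0416147614573 [611. 117. 167.] 644.0366675246166 [ 0.53601102 -0.04676325  0.30902598]
```

Leg 1, in tool axes (37, 245, 317) mm.

>>> arm_command([
  {"offset": [4,25,30],"yaw": 0,"gripper": 0},
  {"offset": [9,60,75],"yaw": 0,"gripper": 0},
  {"offset": [14,95,120],"yaw": 0,"gripper": 0},
  {"offset": [20,130,165],"yaw": 0,"gripper": 0},
  {"offset": [25,165,210],"yaw": 0,"gripper": 0},
  {"offset": [30,200,255],"yaw": 0,"gripper": 0},
  {"offset": [34,225,290],"yaw": 0,"gripper": 0},
  {"offset": [37,245,317],"yaw": 0,"gripper": 0},
])

```text
clock: 13.88
position: [0.532, 0.3696, 0.797]
tcp_rot: [-1.53, 0.73, -1.983]
force: [-0.7, 1.2, -0.4]
gripper_width: -0.0003
```

```bash
python3 st.py; python3 - <<'E'
from h import *
from ik import *
s=get_state(); Rn=R.from_euler("xyz",s["tcp_rot"]); y=Rn.as_matrix()[:,1]; C=np.array([.5726,.0249,.22]); W2=C-y*.12
d=Rn.inv().apply(W2-s["position"])*1000; print(d.round(),np.linalg.norm(d)); q=s["joint_positions"]
for k in range(1,13):
    q1,e=ik(s["position"]+(W2-s["position"])*k/12,Rn,q); print(round(e,3),np.abs(q1-q).max().round(2),end="; "); q=q1
print(q.round(2))
E
```

```text
13.875 [0.532  0.3696 0.797 ] [-1.53   0.73  -1.983] [-1.063  0.307  1.084  0.944 -0.882  1.559 -0.702] [ 0.7   0.35 -0.19 -0.05 -0.49  0.01  0.41] [-0.7  1.2 -0.4]
y [ 0.304  0.595 -0.744] tilt 41.9 az 62.9
[608. 117. 166.] 641.099919440214
0.0 0.18; 0.0 0.15; 0.0 0.13; 0.0 0.13; 0.0 0.15; 0.0 0.16; 0.0 0.16; 0.0 0.16; 0.0 0.16; 0.0 0.2; 0.0 0.19; 0.0 0.16; [ 0.06  0.51  0.6   1.96 -1.08  1.26  0.84]
```

>>> arm_command([
  {"offset": [45,9,12],"yaw": 0,"gripper": 0},
  {"offset": [95,18,26],"yaw": 0,"gripper": 0},
  {"offset": [145,28,40],"yaw": 0,"gripper": 0},
  {"offset": [195,38,54],"yaw": 0,"gripper": 0},
  {"offset": [245,48,67],"yaw": 0,"gripper": 0},
  {"offset": [295,57,80],"yaw": 0,"gripper": 0},
])

```text
clock: 14.62
position: [0.5319, 0.168, 0.5608]
tcp_rot: [-1.529, 0.733, -1.98]
force: [-0.0, -0.3, 0.5]
gripper_width: -0.0002
```

```bash
python3 st.py; python3 - <<'E'
from h import *
from ik import *
s=get_state(); Rn=R.from_euler("xyz",s["tcp_rot"]); y=Rn.as_matrix()[:,1]; C=np.array([.5726,.0249,.22]); W2=C-y*.12
d=Rn.inv().apply(W2-s["position"])*1000; print(d.round(),np.linalg.norm(d))
E
```

```text
14.625 [0.5319 0.168  0.5608] [-1.529  0.733 -1.98 ] [-0.913  0.183  1.119  1.709 -0.924  1.253  0.019] [ 0.77  0.21 -0.04  0.72 -0.45 -0.01  1.23] [-0.  -0.3  0.5]
y [ 0.304  0.597 -0.743] tilt 42.0 az 63.0
[314.  60.  87.] 330.8339222194382
```

>>> arm_command([
  {"offset": [45,9,12],"yaw": 0,"gripper": 0},
  {"offset": [95,18,26],"yaw": 0,"gripper": 0},
  {"offset": [145,28,40],"yaw": 0,"gripper": 0},
  {"offset": [195,38,54],"yaw": 0,"gripper": 0},
  {"offset": [240,46,67],"yaw": 0,"gripper": 0},
  {"offset": [280,54,78],"yaw": 0,"gripper": 0},
  {"offset": [312,60,86],"yaw": 0,"gripper": 0},
  {"offset": [312,60,86],"yaw": 0,"gripper": 0},
])

```text
clock: 15.62
position: [0.5354, -0.0468, 0.3096]
tcp_rot: [-1.533, 0.73, -1.988]
force: [0.3, -0.7, 0.9]
gripper_width: -0.0002
```

```bash
python3 st.py; python3 - <<'E'
from h import *
c=cams.capture("wrist"); np.save("w8.npy",c,allow_pickle=True); cv2.imwrite("pics/w8.png",c["pixels"][:,:,::-1])
c=cams.capture("side"); np.save("side8.npy",c,allow_pickle=True); crop(c,245,100,130,105,6,"side8.png")
c=cams.capture("scene"); np.save("s8.npy",c,allow_pickle=True); crop(c,290,100,130,105,6,"s8.png")
E
```

```text
15.625 [ 0.5354 -0.0468  0.3096] [-1.533  0.73  -1.988] [ 0.101  0.493  0.513  1.971 -1.093  1.176  0.83 ] [-0.07 -0.04  0.02 -0.02 -0.02  0.04 -0.02] [ 0.3 -0.7  0.9]
y [ 0.304  0.594 -0.744] tilt 41.9 az 62.9
```

View pics/w8.png

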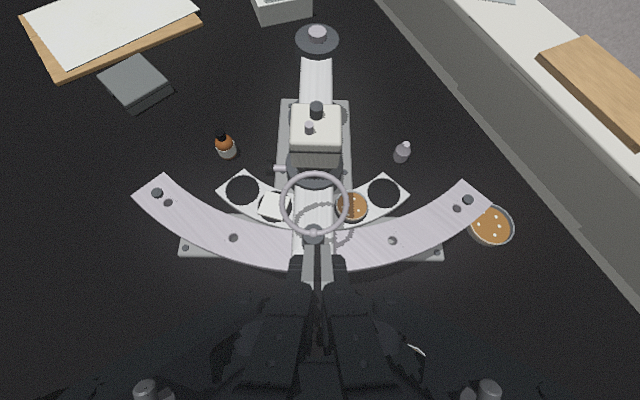

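View pics/side8.png

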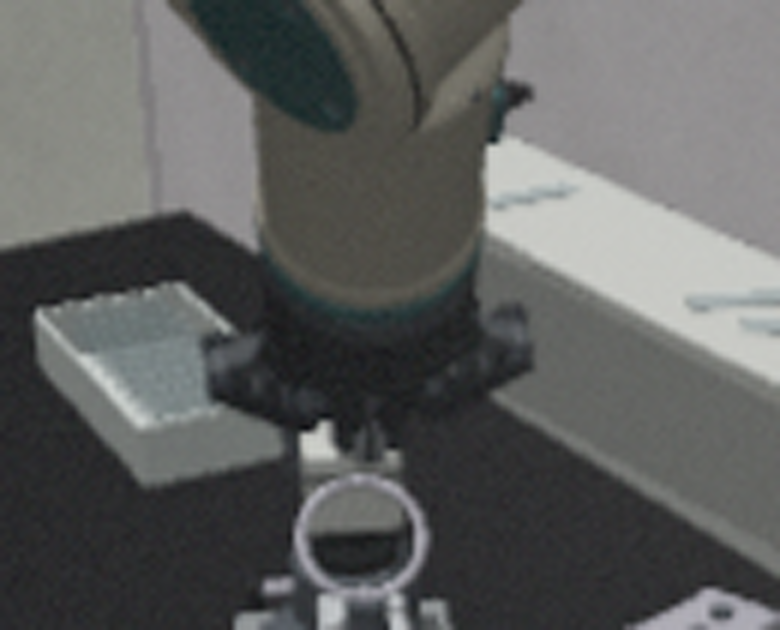

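View pics/s8.png

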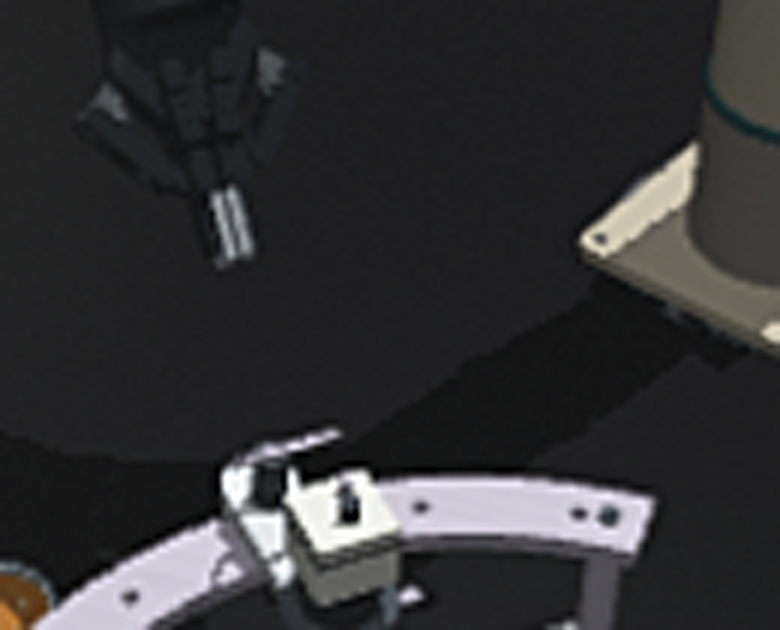

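```bash
cat > chk.py <<'E'
from h import *
from ik import *
w=np.load("w8.npy",allow_pickle=True).item(); sd=np.load("side8.npy",allow_pickle=True).item()
print("C",onz(w,(315,203),.22),tri(w,(315,203),sd,(245+362/6,100+537/6)))
s=get_state(); Rn=R.from_euler("xyz",s["tcp_rot"]); M=Rn.as_matrix(); y=M[:,1]
C=np.array([.5722,.0245,.22]); piv=np.array([.6834,.2579,0])
def rot(P,a): return piv+R.from_euler('z',a).apply(P-piv)
lo[4]=-1.09
for dy in(-.6,-.3,0,.3,.6,.9):
    q=s["joint_positions"]; o=[]
    for dd in np.linspace(0,dy,4): q,e=ik(s["position"],Rn*R.from_euler('y',dd),q)
    o.append((round(e,3),q.round(2)))
    for P in[C-y*.06,C-y*.03,C,C+[0,0,.014]]+[rot(C,a)+[0,0,.012] for a in(.08,.16,.24,.314)]+[rot(C,.314)-y*.05,rot(C,.314)-y*.1]:
        q,e=ik(P,Rn*R.from_euler('y',dy),q); o.append((round(e,3),q.round(2)))
    print(dy,[a[0] for a in o]); print(o[0][1],o[3][1],o[-3][1])
E
python3 chk.py
```

```text
C [0.57179527 0.02386031 0.22      ] (array([0.57151516, 0.02534194, 0.21740016]), np.float64(0.0018910918435366885))
-0.6 [np.float64(0.0), np.float64(0.0), np.float64(0.0), np.float64(0.0), np.float64(0.0), np.float64(0.0), np.float64(0.0), np.float64(0.0), np.float64(0.0), np.float64(0.0), np.float64(0.0)]
[ 0.17  0.48  0.43  1.96 -1.03  1.18  1.39] [ 0.42  0.6  -0.14  2.04 -1.09  0.75  1.4 ] [ 0.37  0.66 -0.09  1.81 -0.98  0.84  1.22]
-0.3 [np.float64(0.0), np.float64(0.0), np.float64(0.0), np.float64(0.0), np.float64(0.0), np.float64(0.0), np.float64(0.0), np.float64(0.0), np.float64(0.0), np.float64(0.0), np.float64(0.0)]
[ 0.14  0.48  0.48  1.96 -1.04  1.2   1.1 ] [ 0.42  0.6  -0.14  2.04 -1.09  0.75  1.1 ] [ 0.37  0.66 -0.09  1.81 -0.98  0.84  0.92]
0 [np.float64(0.0), np.float64(0.0), np.float64(0.0), np.float64(0.0), np.float64(0.0), np.float64(0.0), np.float64(0.0), np.float64(0.0), np.float64(0.0), np.float64(0.0), np.float64(0.0)]
[ 0.11  0.49  0.52  1.96 -1.06  1.22  0.82] [ 0.42  0.6  -0.14  2.04 -1.09  0.75  0.8 ] [ 0.37  0.66 -0.09  1.81 -0.98  0.84  0.62]
0.3 [np.fl
[... 261 characters left out ...]
5  0.5 ] [ 0.37  0.66 -0.09  1.81 -0.98  0.84  0.32]
0.6 [np.float64(0.0), np.float64(0.0), np.float64(0.0), np.float64(0.0), np.float64(0.0), np.float64(0.0), np.float64(0.0), np.float64(0.0), np.float64(0.0), np.float64(0.0), np.float64(0.0)]
[ 0.06  0.51  0.61  1.96 -1.08  1.26  0.24] [ 0.42  0.6  -0.14  2.04 -1.09  0.75  0.2 ] [ 0.37  0.66 -0.09  1.81 -0.98  0.84  0.02]
0.9 [np.float64(0.0), np.float64(0.0), np.float64(0.0), np.float64(0.0), np.float64(0.0), np.float64(0.0), np.float64(0.0), np.float64(0.0), np.float64(0.0), np.float64(0.0), np.float64(0.0)]
[ 0.03  0.52  0.64  1.96 -1.09  1.28 -0.05] [ 0.42  0.6  -0.14  2.04 -1.09  0.75 -0.1 ] [ 0.37  0.66 -0.09  1.81 -0.98  0.84 -0.28]
```

```bash
python3 - <<'E'
from h import *
from scipy.spatial.transform import Rotation as R
s=get_state(); Rn=R.from_euler("xyz",s["tcp_rot"]); print((Rn.inv().apply(np.array([.572,.0246,.219])-s["position"])*1000).round(1)); print(Rn.as_matrix().round(3))
E
```

```text
[  4.8 120.8   0.6]
[[-0.295  0.304  0.906]
 [-0.683  0.596 -0.423]
 [-0.669 -0.743  0.031]]
```

>>> arm_command([
  {"offset": [2,15,0.5],"yaw": 0,"gripper": 0},
  {"offset": [4,35,0.5],"yaw": 0,"gripper": 0},
  {"offset": [4,55,0.5],"yaw": 0,"gripper": 0},
  {"offset": [4,75,0.5],"yaw": 0,"gripper": 0},
  {"offset": [4,85,0.5],"yaw": 0,"gripper": 0},
  {"offset": [4,85,0.5],"yaw": 0,"gripper": 0},
])

```text
clock: 16.52
position: [0.5609, 0.0047, 0.2458]
tcp_rot: [-1.529, 0.732, -1.978]
force: [-0.5, 0.6, -0.4]
gripper_width: -0.0003
```

```bash
python3 st.py; python3 - <<'E'
from h import *
from scipy.spatial.transform import Rotation as R
s=get_state(); Rn=R.from_euler("xyz",s["tcp_rot"]); print((Rn.inv().apply(np.array([.572,.0246,.219])-s["position"])*1000).round(1))
c=cams.capture("wrist"); crop(c,230,120,180,140,4.4,"w9.png")
c=cams.capture("scene"); crop(c,290,120,110,90,7,"s9.png")
E
```

```text
16.525 [0.5609 0.0047 0.2458] [-1.529  0.732 -1.978] [ 0.365  0.549 -0.035  2.019 -1.096  0.819  0.794] [-0.   -0.01  0.04 -0.01  0.    0.01  0.  ] [-0.5  0.6 -0.4]
y [ 0.303  0.597 -0.743] tilt 42.0 az 63.1
[ 1.1 35.1  0.8]
```

View pics/w9.png

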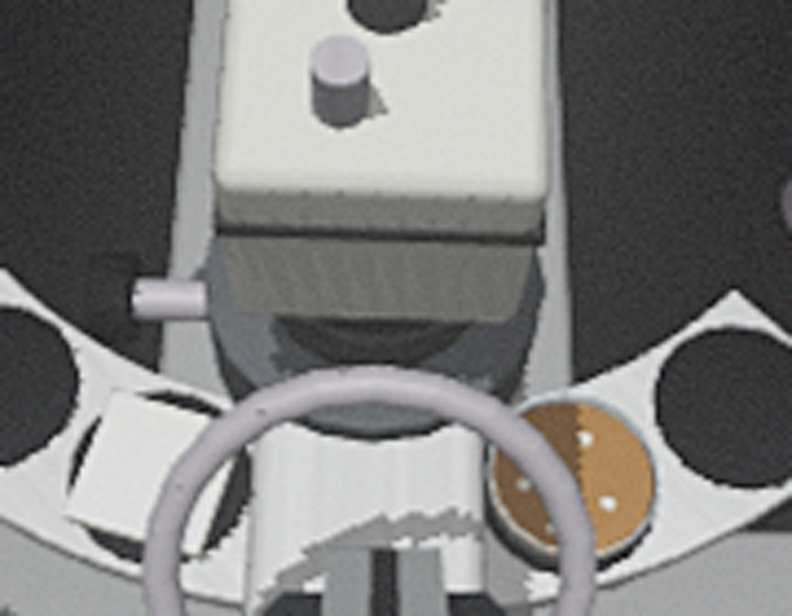

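View pics/s9.png

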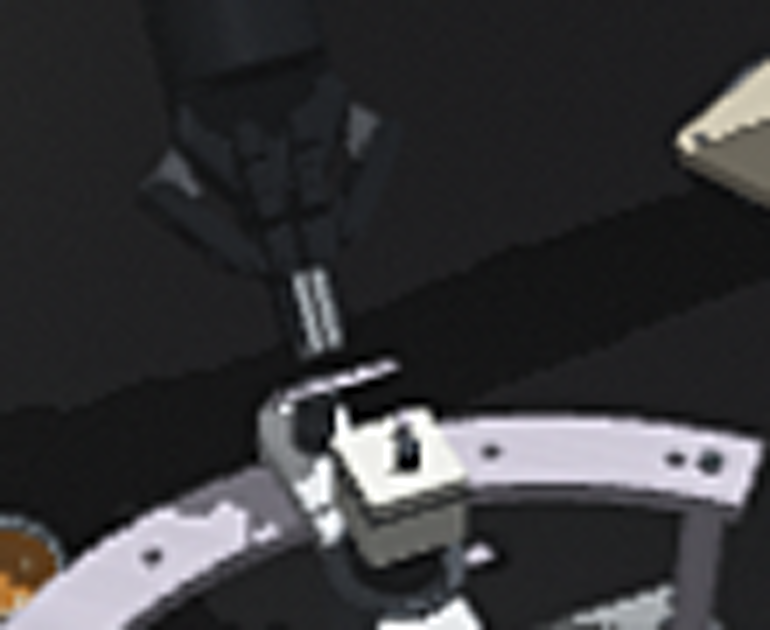

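>>> arm_command([
  {"offset": [1,10,-1],"yaw": 0,"gripper": 0},
  {"offset": [1,20,-1],"yaw": 0,"gripper": 0},
  {"offset": [1,30,-1],"yaw": 0,"gripper": 0},
  {"offset": [1,38,-1],"yaw": 0,"gripper": 0},
  {"offset": [1,38,-1],"yaw": 0,"gripper": 0},
])

```text
clock: 17.25
position: [0.5712, 0.0255, 0.2163]
tcp_rot: [-1.53, 0.732, -1.981]
force: [-0.4, -1.3, -0.3]
gripper_width: 0.0001
```

```bash
python3 st.py; python3 - <<'E'
from h import *
c=cams.capture("wrist"); crop(c,230,120,180,140,4.4,"w10.png")
c=cams.capture("scene"); crop(c,290,140,110,80,7,"s10.png")
E
```

```text
17.25 [0.5712 0.0255 0.2163] [-1.53   0.732 -1.981] [ 0.456  0.609 -0.237  2.032 -1.095  0.664  0.785] [ 0.   -0.01  0.02 -0.    0.    0.01 -0.  ] [-0.4 -1.3 -0.3]
y [ 0.304  0.596 -0.744] tilt 42.0 az 63.0
```

View pics/w10.png

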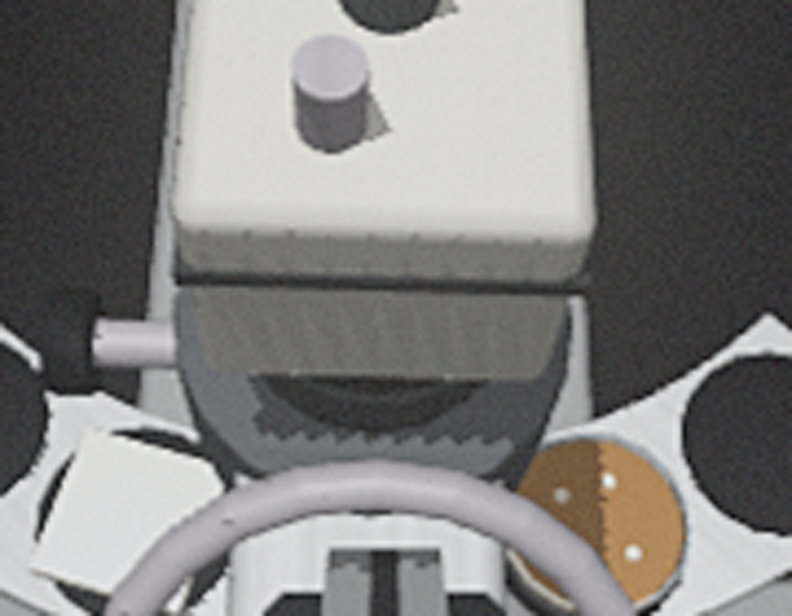

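View pics/s10.png

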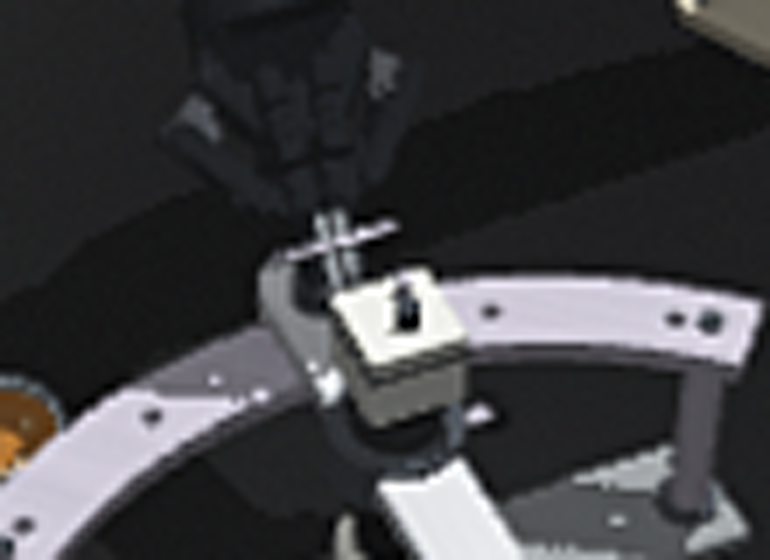

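>>> arm_command([
  {"offset": [-4,0,0],"yaw": 0,"gripper": 0},
  {"offset": [-8,0,0],"yaw": 0,"gripper": 0},
  {"offset": [-11,0,0],"yaw": 0,"gripper": 0},
  {"offset": [-11,0,0],"yaw": 0,"gripper": 0},
])

```text
clock: 17.85
position: [0.5745, 0.0331, 0.2238]
tcp_rot: [-1.529, 0.732, -1.981]
force: [-0.6, -0.2, 0.9]
gripper_width: -0.0
```

>>> arm_command([
  {"offset": [-0.7,-0.7,0],"yaw": 0,"gripper": 0},
  {"offset": [-1.4,-1.5,0],"yaw": 0,"gripper": 0},
  {"offset": [-2,-2.2,0],"yaw": 0,"gripper": 0},
])

```text
clock: 18.23
position: [0.5743, 0.0328, 0.2264]
tcp_rot: [-1.53, 0.732, -1.982]
force: [-0.4, 0.9, -0.2]
gripper_width: 0.0001
```

>>> arm_command([
  {"offset": [-0.7,-0.7,0],"yaw": 0,"gripper": 0},
  {"offset": [-1.4,-1.5,0],"yaw": 0,"gripper": 0},
  {"offset": [-2,-2.2,0],"yaw": 0,"gripper": 0},
])

```text
clock: 18.6
position: [0.5738, 0.0325, 0.2288]
tcp_rot: [-1.531, 0.73, -1.982]
force: [-0.3, 0.4, -4.5]
gripper_width: 0.0004
```

>>> arm_command([
  {"offset": [-1,-1.1,0],"yaw": 0,"gripper": 0},
  {"offset": [-2,-2.2,0.1],"yaw": 0,"gripper": 0},
  {"offset": [-3,-3.3,0.1],"yaw": 0,"gripper": 0},
  {"offset": [-4,-4.4,0.2],"yaw": 0,"gripper": 0},
])

```text
clock: 19.1
position: [0.5739, 0.0322, 0.2348]
tcp_rot: [-1.531, 0.73, -1.983]
force: [-1.9, -2.6, -8.1]
gripper_width: -0.0
```

```bash
python3 st.py; python3 - <<'E'
from h import *
c=cams.capture("wrist"); crop(c,230,120,180,140,4.4,"w11.png")
c=cams.capture("scene"); np.save("s11.npy",c,allow_pickle=True); crop(c,290,140,110,80,7,"s11.png")
E
```

```text
19.1 [0.5739 0.0322 0.2348] [-1.531  0.73  -1.983] [ 0.434  0.576 -0.226  2.019 -1.068  0.686  0.724] [-0.01 -0.02  0.01 -0.01  0.02  0.02 -0.03] [-1.9 -2.6 -8.1]
y [ 0.304  0.595 -0.744] tilt 41.9 az 63.0
```

View pics/s11.png

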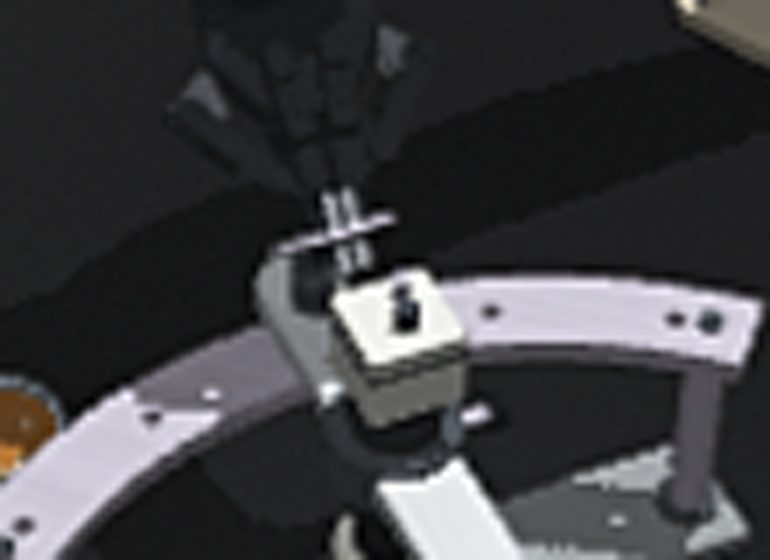

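View pics/w11.png

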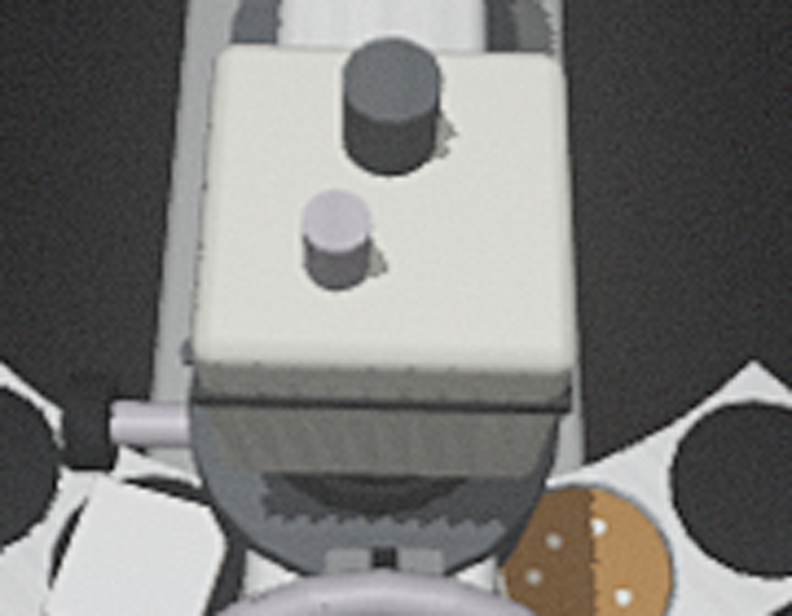

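>>> arm_command([
  {"offset": [-1.3,-1.5,0.1],"yaw": 0,"gripper": 0},
  {"offset": [-2.6,-3,0.1],"yaw": 0,"gripper": 0},
  {"offset": [-4,-4.4,0.2],"yaw": 0,"gripper": 0},
  {"offset": [-5,-5.5,0.2],"yaw": 0,"gripper": 0},
  {"offset": [-5,-5.5,0.2],"yaw": 0,"gripper": 0},
])

```text
clock: 19.82
position: [0.5741, 0.0322, 0.2425]
tcp_rot: [-1.53, 0.73, -1.982]
force: [-3.0, -4.4, -10.4]
gripper_width: 0.0
```

```bash
python3 st.py; python3 - <<'E'
from h import *
c=cams.capture("scene"); np.save("s12.npy",c,allow_pickle=True); crop(c,290,140,110,80,7,"s12.png")
c=cams.capture("side"); crop(c,255,140,100,80,8,"side12.png")
E
```

```text
19.825 [0.5741 0.0322 0.2425] [-1.53   0.73  -1.982] [ 0.43   0.563 -0.219  2.013 -1.055  0.698  0.704] [ 0.  0.  0.  0. -0. -0.  0.] [ -3.   -4.4 -10.4]
y [ 0.304  0.595 -0.744] tilt 41.9 az 62.9
```

View pics/s12.png

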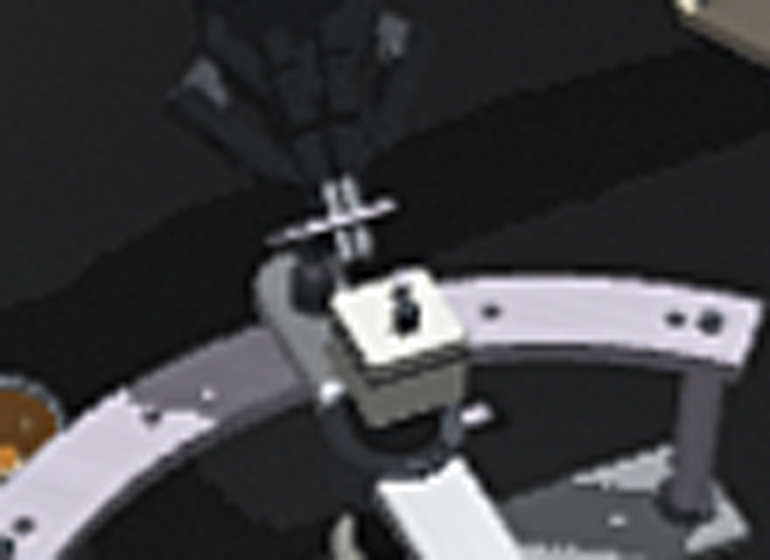

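View pics/side12.png

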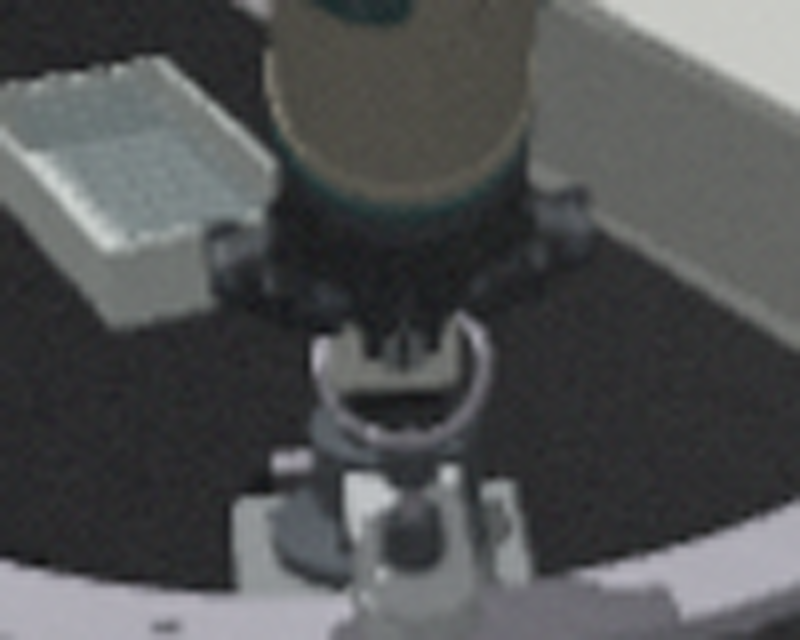

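```bash
python3 - <<'E'
from h import *
from scipy.spatial.transform import Rotation as R
s=get_state(); Rn=R.from_euler("xyz",s["tcp_rot"]); piv=np.array([.6834,.2579,0]); P=s["position"]
for a in [.02,.05,.08,.11,.14,.17,.20,.23,.26,.28,.295,.314]:
    d=piv+R.from_euler('z',a).apply(P-piv)-P; print(a,(Rn.inv().apply(d)*1000).round(1),(d*1000).round(1))
E
```

```text
0.02 [0.1 0.1 5. ] [ 4.5 -2.1  0. ]
0.05 [ 0.1  0.4 12.5] [11.4 -5.2  0. ]
0.08 [-0.   0.8 20. ] [18.4 -8.   0. ]
0.11 [-0.3  1.4 27.5] [ 25.4 -10.6   0. ]
0.14 [-0.8  2.1 35. ] [ 32.6 -13.    0. ]
0.17 [-1.4  3.  42.4] [ 39.7 -15.2  -0. ]
0.2 [-2.3  4.1 49.8] [ 47.  -17.2   0. ]
0.23 [-3.2  5.2 57.2] [ 54.3 -19.   -0. ]
0.26 [-4.4  6.6 64.5] [ 61.7 -20.5   0. ]
0.28 [-5.2  7.5 69.4] [ 66.6 -21.4  -0. ]
0.295 [-5.9  8.3 73. ] [ 70.3 -22.    0. ]
0.314 [-6.8  9.3 77.5] [ 75.  -22.7   0. ]
```

>>> arm_command([
  {"offset": [0.1,0.1,5],"yaw": 0,"gripper": 0},
  {"offset": [0.1,0.4,12.5],"yaw": 0,"gripper": 0},
  {"offset": [0,0.8,20],"yaw": 0,"gripper": 0},
  {"offset": [0,0.8,20],"yaw": 0,"gripper": 0},
])

```text
clock: 20.42
position: [0.5934, 0.0236, 0.2424]
tcp_rot: [-1.528, 0.73, -1.982]
force: [-1.7, -5.4, -9.1]
gripper_width: 0.0002
```

```bash
python3 st.py; python3 - <<'E'
from h import *
c=cams.capture("side"); crop(c,255,140,100,80,8,"side13.png")
c=cams.capture("scene"); crop(c,290,140,110,80,7,"s13.png")
E
```

```text
20.425 [0.5934 0.0236 0.2424] [-1.528  0.73  -1.982] [ 0.421  0.584 -0.202  1.959 -1.026  0.721  0.669] [ 0.   -0.   -0.    0.01 -0.   -0.    0.  ] [-1.7 -5.4 -9.1]
y [ 0.305  0.594 -0.744] tilt 41.9 az 62.8
```

View pics/side13.png

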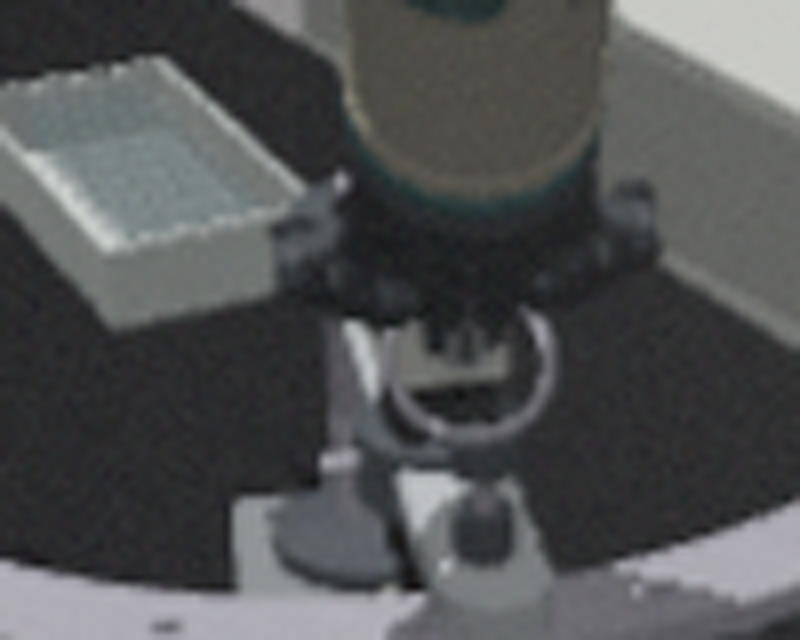

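View pics/s13.png

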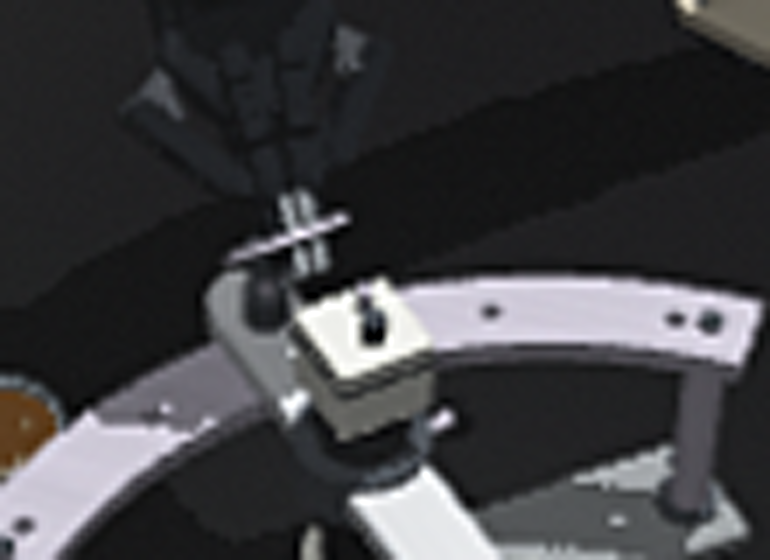

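>>> arm_command([
  {"offset": [-0.3,0.6,7.5],"yaw": 0,"gripper": 0},
  {"offset": [-0.8,1.3,15],"yaw": 0,"gripper": 0},
  {"offset": [-1.4,2.2,22.4],"yaw": 0,"gripper": 0},
  {"offset": [-2.3,3.3,29.8],"yaw": 0,"gripper": 0},
  {"offset": [-3.2,4.4,37.2],"yaw": 0,"gripper": 0},
  {"offset": [-4.4,5.8,44.5],"yaw": 0,"gripper": 0},
  {"offset": [-5,6.5,48],"yaw": 0,"gripper": 0},
  {"offset": [-5,6.5,48],"yaw": 0,"gripper": 0},
])

```text
clock: 21.52
position: [0.6403, 0.0091, 0.242]
tcp_rot: [-1.527, 0.728, -1.983]
force: [-0.4, -7.2, -9.9]
gripper_width: -0.0001
```

```bash
python3 st.py; python3 - <<'E'
from h import *
s=get_state(); d=s["position"][:2]-np.array([.6834,.2579]); print("ang tcp",np.arctan2(d[1],d[0]), "start", np.arctan2(.0322-.2579,.5741-.6834))
c=cams.capture("side"); np.save("side14.npy",c,allow_pickle=True);crop(c,265,140,100,80,8,"side14.png")
c=cams.capture("scene"); np.save("s14.npy",c,allow_pickle=True); crop(c,270,150,130,100,6,"s14.png")
E
```

```text
21.525 [0.6403 0.0091 0.242 ] [-1.527  0.728 -1.983] [ 0.392  0.637 -0.166  1.829 -0.967  0.772  0.586] [ 0.   -0.   -0.    0.   -0.   -0.01  0.  ] [-0.4 -7.2 -9.9]
y [ 0.306  0.592 -0.746] tilt 41.8 az 62.7
ang tcp -1.7423892534800323 start -2.0217818695335383
```

View pics/side14.png

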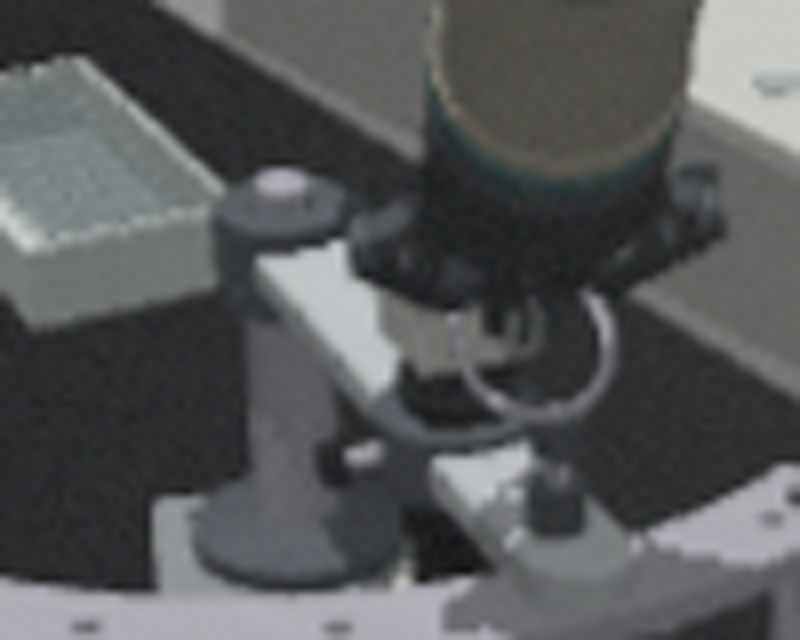

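View pics/s14.png

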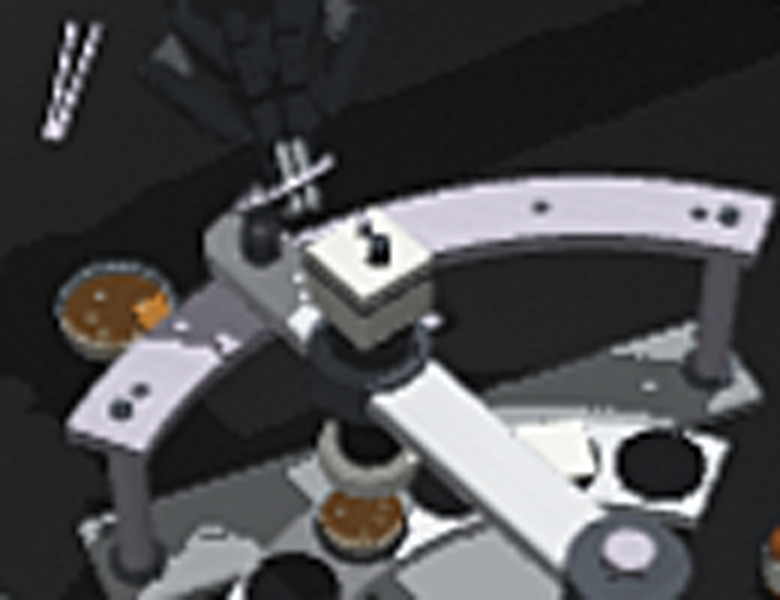

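```bash
python3 - <<'E'
from h import *
sc=np.load("s14.npy",allow_pickle=True).item(); sd=np.load("side14.npy",allow_pickle=True).item()
piv=np.array([.6834,.2579])
def a(P): d=P[:2]-piv; return np.hypot(*d).round(4),(np.arctan2(d[1],d[0])+2.0176).round(4)
P=onz(sc,(270+370/6,150+256/6),.24); print("cam",P,a(P))
# reference initial: crop0 corners center (470,108)/4.4
s0=np.load("scene0.npy",allow_pickle=True).item()
P=onz(s0,(240+471/4.4,160+110/4.4),.24); print("cam0",P,a(P))
R1,e=tri(sc,(270+287/6,150+183/6),sd,(265+537/8,140+355/8)); print("ring",R1,e,a(R1))
E
```

```text
cam [0.65709479 0.07431828 0.24      ] (np.float64(0.1855), np.float64(0.3045))
cam0 [0.6027021  0.08841054 0.24      ] (np.float64(0.1877), np.float64(0.0024))
ring [ 0.63689347 -0.00235505  0.22627774] 0.0051649555277565465 (np.float64(0.2644), np.float64(0.27))
```

>>> arm_command([
  {"offset": [1.3,1.5,0],"yaw": 0,"gripper": 0},
  {"offset": [2.7,3,0],"yaw": 0,"gripper": 0},
  {"offset": [4,4.5,0],"yaw": 0,"gripper": 0},
  {"offset": [5,5.5,0],"yaw": 0,"gripper": 0},
])

```text
clock: 22.12
position: [0.642, 0.0108, 0.2377]
tcp_rot: [-1.524, 0.734, -1.98]
force: [-0.2, -4.6, 0.5]
gripper_width: 0.0001
```

```bash
python3 st.py; python3 - <<'E'
from h import *
c=cams.capture("wrist"); cv2.imwrite("pics/w15.png",c["pixels"][:,:,::-1])
c=cams.capture("scene"); np.save("s15.npy",c,allow_pickle=True); crop(c,270,150,130,100,6,"s15.png")
E
```

```text
22.125 [0.642  0.0108 0.2377] [-1.524  0.734 -1.98 ] [ 0.396  0.646 -0.174  1.831 -0.979  0.763  0.602] [ 0.01  0.02 -0.02  0.   -0.02 -0.01  0.02] [-0.2 -4.6  0.5]
y [ 0.309  0.595 -0.742] tilt 42.1 az 62.6
```

View pics/s15.png

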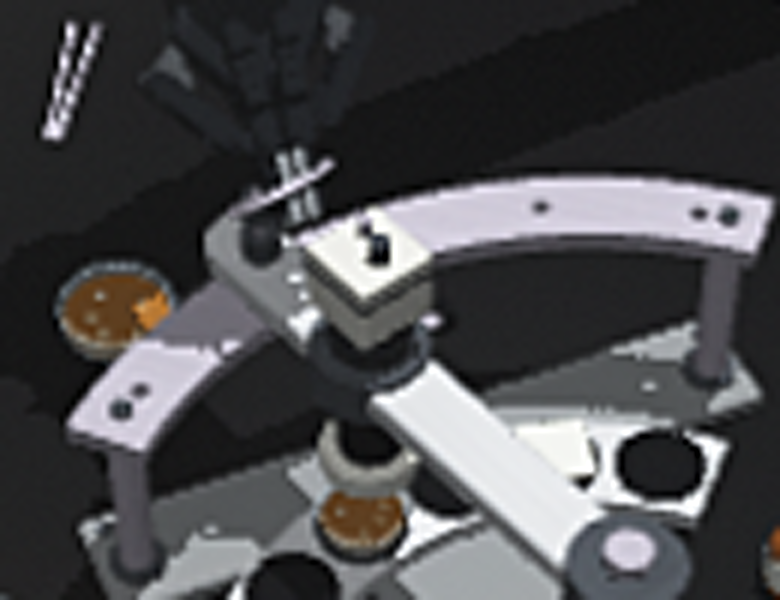

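View pics/w15.png

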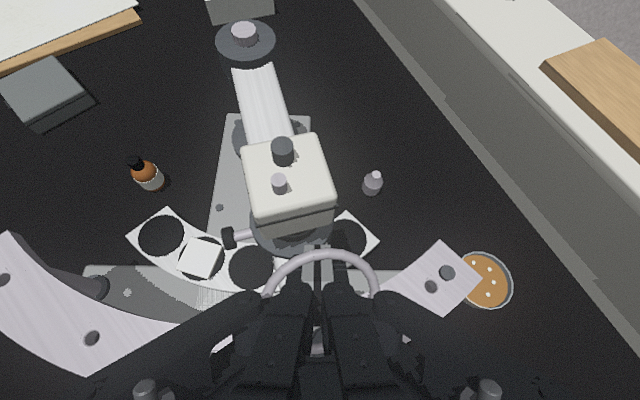

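>>> arm_command([
  {"offset": [1.5,0,0],"yaw": 0,"gripper": 0},
  {"offset": [1.3,0.2,1],"yaw": 0,"gripper": 0},
  {"offset": [1.1,0.4,2],"yaw": 0,"gripper": 0},
  {"offset": [0.9,0.6,3],"yaw": 0,"gripper": 0},
  {"offset": [0.8,0.8,4],"yaw": 0,"gripper": 0},
])

```text
clock: 22.85
position: [0.643, 0.0113, 0.2345]
tcp_rot: [-1.532, 0.733, -1.981]
force: [-1.0, -0.0, -0.5]
gripper_width: 0.0001
```

```bash
cat > v.py <<'E'
import sys
from h import *
n=sys.argv[1]
c=cams.capture("scene"); np.save(f"s{n}.npy",c,allow_pickle=True); 
a=cv2.resize(c["pixels"][155:235,270:370,::-1],None,fx=4,fy=4,interpolation=cv2.INTER_CUBIC)
c=cams.capture("side"); np.save(f"side{n}.npy",c,allow_pickle=True)
b=cv2.resize(c["pixels"][150:230,275:375,::-1],None,fx=4,fy=4,interpolation=cv2.INTER_CUBIC)
cv2.imwrite(f"pics/v{n}.png",np.hstack([a,b]))
E
python3 st.py; python3 v.py 16
```

```text
22.85 [0.643  0.0113 0.2345] [-1.532  0.733 -1.981] [ 0.393  0.654 -0.173  1.825 -0.973  0.766  0.598] [-0.    0.01  0.01 -0.02  0.01  0.   -0.01] [-1.  -0.  -0.5]
y [ 0.302  0.597 -0.743] tilt 42.0 az 63.1
```

View pics/v16.png

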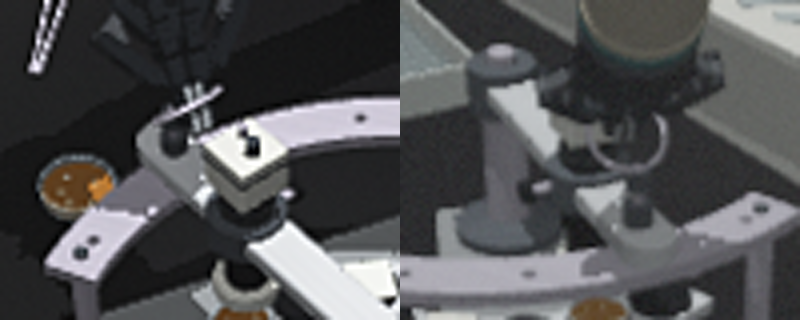

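>>> arm_command([
  {"offset": [-0.2,0.4,2],"yaw": 0,"gripper": 0},
  {"offset": [-0.4,0.8,4],"yaw": 0,"gripper": 0},
  {"offset": [-0.6,1.2,6],"yaw": 0,"gripper": 0},
  {"offset": [-0.6,1.2,6],"yaw": 0,"gripper": 0},
])

```text
clock: 23.45
position: [0.6487, 0.0089, 0.2337]
tcp_rot: [-1.532, 0.732, -1.982]
force: [-2.8, -0.9, 0.3]
gripper_width: -0.0003
```

```bash
python3 st.py; python3 v.py 17; python3 - <<'E'
from h import *
c=cams.capture("wrist"); np.save("w17.npy",c,allow_pickle=True); cv2.imwrite("pics/w17.png",c["pixels"][:,:,::-1])
E
```

```text
23.45 [0.6487 0.0089 0.2337] [-1.532  0.732 -1.982] [ 0.39   0.661 -0.168  1.808 -0.966  0.772  0.588] [ 0. -0. -0.  0. -0. -0.  0.] [-2.8 -0.9  0.3]
y [ 0.303  0.596 -0.744] tilt 42.0 az 63.1
```

View pics/v17.png

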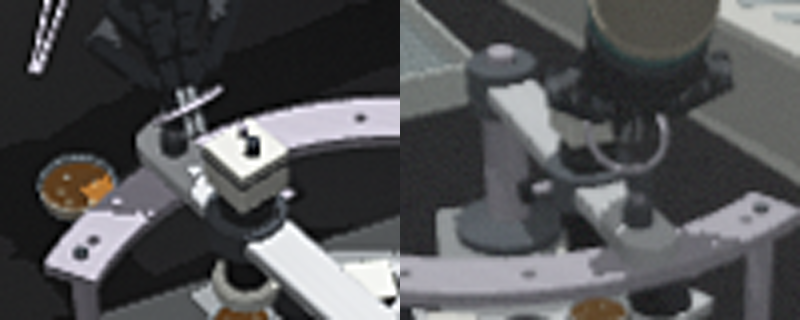

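View pics/w17.png

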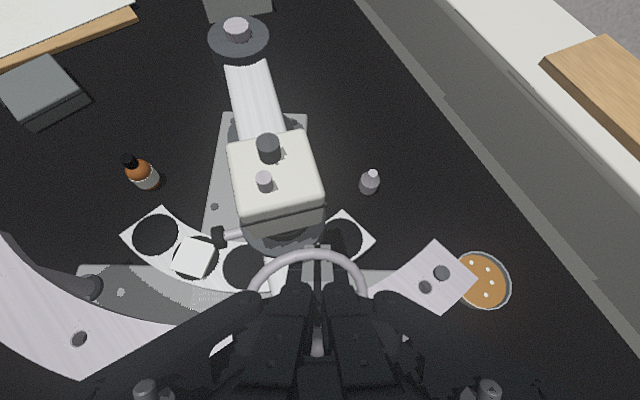

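>>> arm_command([
  {"offset": [-0.3,0.5,2],"yaw": 0,"gripper": 0},
  {"offset": [-0.6,0.9,4],"yaw": 0,"gripper": 0},
  {"offset": [-0.6,0.9,4],"yaw": 0,"gripper": 0},
])

```text
clock: 23.98
position: [0.6526, 0.0071, 0.2324]
tcp_rot: [-1.532, 0.729, -1.983]
force: [-2.4, 0.5, -6.9]
gripper_width: -0.0004
```

```bash
python3 st.py; python3 v.py 18; python3 - <<'E'
from h import *
w=np.load("w17.npy",allow_pickle=True).item(); P=onz(w,(275,174),.24); d=P[:2]-[.6834,.2579]; print("before",P,np.hypot(*d),np.arctan2(d[1],d[0])+2.0176)
c=cams.capture("wrist"); np.save("w18.npy",c,allow_pickle=True); cv2.imwrite("pics/w18.png",c["pixels"][:,:,::-1])
E
```

```text
23.975 [0.6526 0.0071 0.2324] [-1.532  0.729 -1.983] [ 0.387  0.667 -0.164  1.798 -0.961  0.774  0.581] [ 0.    0.01  0.01  0.01  0.   -0.    0.  ] [-2.4  0.5 -6.9]
y [ 0.303  0.594 -0.745] tilt 41.8 az 63.0
before [0.6529046  0.06576842 0.24      ] 0.19453665842457377 0.28939531570089216
```

View pics/v18.png

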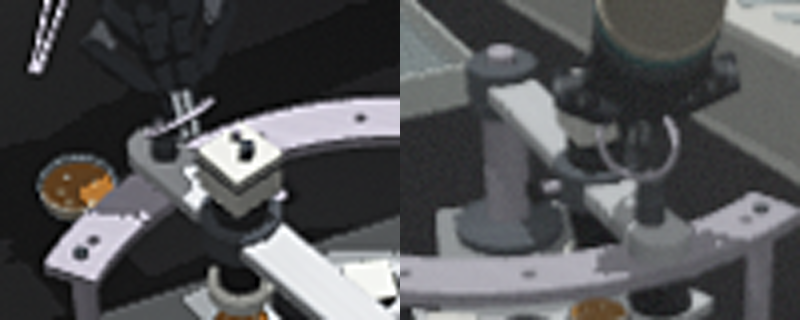

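View pics/w18.png

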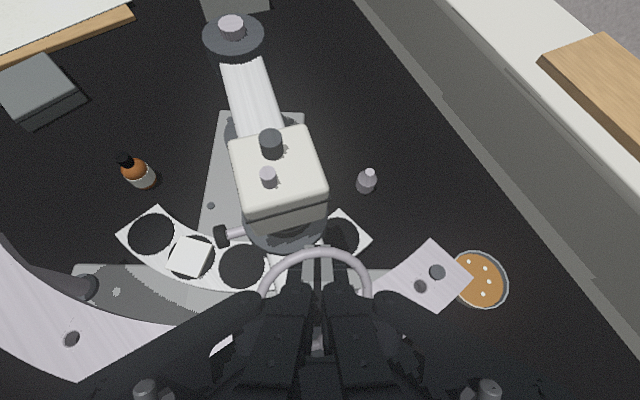

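>>> arm_command([
  {"offset": [4,0,0],"yaw": 0,"gripper": 0},
  {"offset": [8,0,0],"yaw": 0,"gripper": 0},
  {"offset": [12,0,0],"yaw": 0,"gripper": 0},
  {"offset": [12,0,0],"yaw": 0,"gripper": 0},
])

```text
clock: 24.62
position: [0.6503, -0.0008, 0.2262]
tcp_rot: [-1.529, 0.732, -1.982]
force: [-0.4, -0.5, -0.2]
gripper_width: 0.0003
```

```bash
python3 st.py; python3 v.py 19; python3 - <<'E'
from h import *
c=cams.capture("wrist"); np.save("w19.npy",c,allow_pickle=True); cv2.imwrite("pics/w19.png",c["pixels"][:,:,::-1])
E
```

```text
24.625 [ 0.6503 -0.0008  0.2262] [-1.529  0.732 -1.982] [ 0.405  0.677 -0.168  1.803 -0.967  0.773  0.606] [-0.01 -0.   -0.    0.    0.    0.   -0.  ] [-0.4 -0.5 -0.2]
y [ 0.305  0.595 -0.743] tilt 42.0 az 62.9
```

View pics/v19.png

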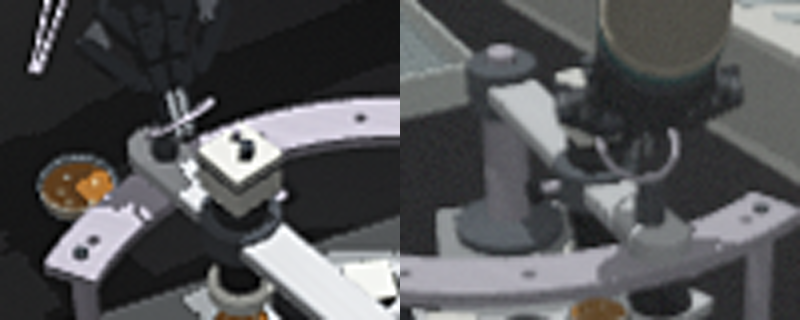

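View pics/w19.png

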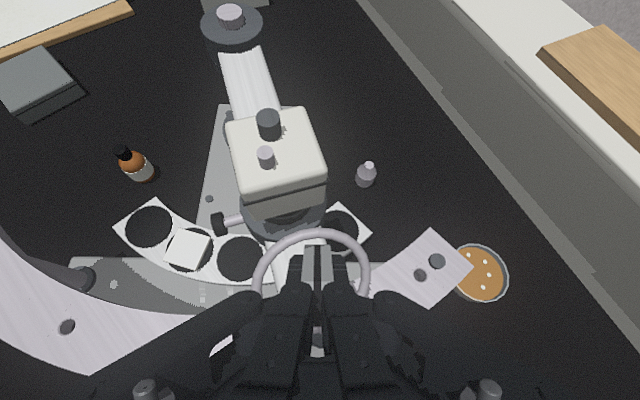

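```bash
cat > pr.py <<'E'
from h import *
sc=np.load("s19.npy",allow_pickle=True).item(); sd=np.load("side19.npy",allow_pickle=True).item()
piv=np.array([.6834,.2579])
def rim(a,h,n=4):
    d=np.array([np.cos(-2.0176+a),np.sin(-2.0176+a)]); t=np.array([-d[1],d[0],0]); C=np.r_[piv+d*.2605,.22+h]; u=np.r_[-d,1]/2**.5
    return C,[C+.0275*(np.cos(k)*t+np.sin(k)*u) for k in np.arange(n)*2*np.pi/n]
for a in(.30,.314):
  for h in(0,.004,.01):
    C,r=rim(a,h); f=lambda c,P,o:((proj(c,P)-o)*4).round().tolist()
    print(a,h,"scene",f(sc,C,(270,155)),[f(sc,P,(270,155)) for P in r],"\n   side",f(sd,C,(275,150)),[f(sd,P,(275,150)) for P in r])
E
python3 pr.py
python3 - <<'E'
import cv2,numpy as np
a=np.load("s19.npy",allow_pickle=True).item()["pixels"][165:215,295:345,::-1];b=np.load("side19.npy",allow_pickle=True).item()["pixels"][165:215,310:360,::-1]
cv2.imwrite("pics/z19.png",cv2.resize(np.hstack([a,b]),None,fx=8,fy=8,interpolation=cv2.INTER_CUBIC))
E
```

```text
0.3 0 scene [183.0, 116.0] [[156.0, 133.0], [199.0, 111.0], [211.0, 100.0], [168.0, 121.0]] 
   side [233.0, 140.0] [[268.0, 133.0], [221.0, 104.0], [197.0, 149.0], [245.0, 177.0]]
0.3 0.004 scene [183.0, 112.0] [[155.0, 129.0], [199.0, 107.0], [211.0, 96.0], [168.0, 117.0]] 
   side [233.0, 135.0] [[269.0, 127.0], [221.0, 99.0], [197.0, 143.0], [245.0, 172.0]]
0.3 0.01 scene [183.0, 107.0] [[155.0, 123.0], [199.0, 102.0], [211.0, 90.0], [168.0, 112.0]] 
   side [233.0, 128.0] [[269.0, 120.0], [221.0, 91.0], [196.0, 135.0], [245.0, 164.0]]
0.314 0 scene [180.0, 118.0] [[152.0, 135.0], [196.0, 113.0], [207.0, 102.0], [164.0, 123.0]] 
   side [238.0, 139.0] [[273.0, 131.0], [225.0, 103.0], [202.0, 148.0], [250.0, 176.0]]
0.314 0.004 scene [180.0, 114.0] [[152.0, 131.0], [196.0, 109.0], [207.0, 98.0], [164.0, 119.0]] 
   side [238.0, 134.0] [[273.0, 126.0], [225.0, 98.0], [202.0, 142.0], [250.0, 171.0]]
0.314 0.01 scene [179.0, 109.0] [[152.0, 126.0], [195.0, 104.0], [207.0, 92.0], [164.0, 114.0]] 
   side [238.0, 126.0] [[273.0, 118.0], [225.0, 90.0], [202.0, 135.0], [250.0, 163.0]]
```

View pics/z19.png

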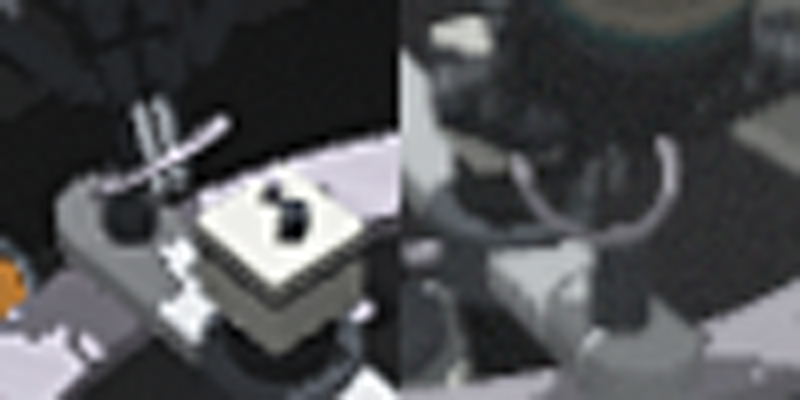

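>>> arm_command([
  {"offset": [0,-8,0],"yaw": 0,"gripper": 0},
  {"offset": [0,-20,0],"yaw": 0,"gripper": 0},
  {"offset": [0,-35,0],"yaw": 0,"gripper": 0},
  {"offset": [0,-55,0],"yaw": 0,"gripper": 0},
  {"offset": [0,-80,0],"yaw": 0,"gripper": 0},
  {"offset": [0,-110,0],"yaw": 0,"gripper": 0},
  {"offset": [0,-140,0],"yaw": 0,"gripper": 0},
  {"offset": [0,-150,0],"yaw": 0,"gripper": 0},
])

```text
clock: 25.78
position: [0.6042, -0.092, 0.3393]
tcp_rot: [-1.526, 0.73, -1.982]
force: [0.3, 0.2, 0.0]
gripper_width: -0.0004
```

```bash
python3 st.py; python3 v.py 20; python3 - <<'E'
from h import *
c=cams.capture("wrist"); np.save("w20.npy",c,allow_pickle=True); cv2.imwrite("pics/w20.png",c["pixels"][:,:,::-1])
a=np.load("s20.npy",allow_pickle=True).item()["pixels"][165:215,295:345,::-1];b=np.load("side20.npy",allow_pickle=True).item()["pixels"][165:215,310:360,::-1]
cv2.imwrite("pics/z20.png",cv2.resize(np.hstack([a,b]),None,fx=8,fy=8,interpolation=cv2.INTER_CUBIC))
E
```

```text
25.775 [ 0.6042 -0.092   0.3393] [-1.526  0.73  -1.982] [ 0.525  0.521 -0.08   1.713 -0.818  1.064  0.499] [ 0.05 -0.04  0.01 -0.05  0.06  0.15 -0.04] [0.3 0.2 0. ]
y [ 0.307  0.593 -0.744] tilt 41.9 az 62.6
```

View pics/z20.png

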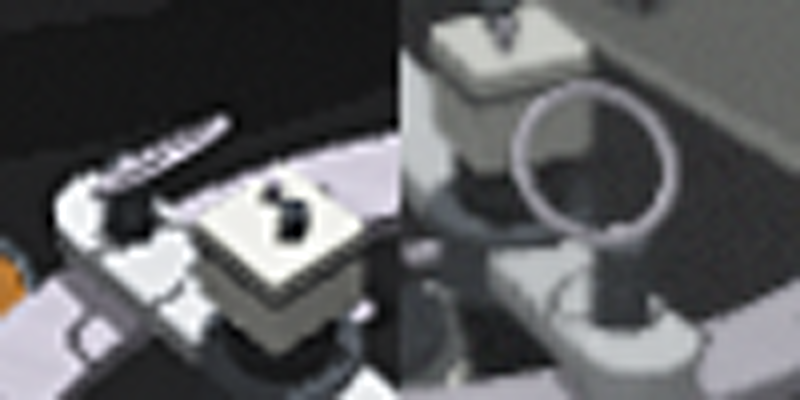

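View pics/w20.png

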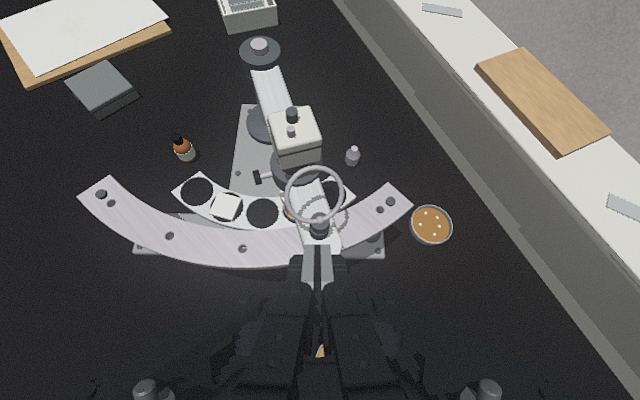

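```bash
python3 - <<'E'
from h import *
sc=np.load("s20.npy",allow_pickle=True).item(); sd=np.load("side20.npy",allow_pickle=True).item(); w=np.load("w20.npy",allow_pickle=True).item()
piv=np.array([.6834,.2579])
def a(P): d=P[:2]-piv; return np.hypot(*d).round(4),(np.arctan2(d[1],d[0])+2.0176).round(4)
for n,r in(("scene-side",tri(sc,(315.6,184.4),sd,(334.6,185.1))),("wrist-side",tri(w,(316,194),sd,(334.6,185.1)))): print(n,r,a(r[0]))
from pr import rim
for h in(0,.005,.01):
    C,_=rim(.314,h); print(h,proj(sc,C).round(1),proj(sd,C).round(1),proj(w,C).round(1))
    C,_=rim(0,h); print(h,"base side",proj(sd,C).round(1),"meas 305.6 189.6")
crop(w,165,90,200,160,4,"w20z.png")
E
```

```text
scene-side (array([ 6.48044060e-01, -1.61733306e-04,  2.19660189e-01]), np.float64(0.002638772115038789)) (np.float64(0.2605), np.float64(0.3106))
wrist-side (array([0.65158444, 0.00094859, 0.21787415]), np.float64(0.0020382017526228875)) (np.float64(0.2589), np.float64(0.3236))
0.3 0 scene [183.0, 116.0] [[156.0, 133.0], [199.0, 111.0], [211.0, 100.0], [168.0, 121.0]] 
   side [233.0, 140.0] [[268.0, 133.0], [221.0, 104.0], [197.0, 149.0], [245.0, 177.0]]
0.3 0.004 scene [183.0, 112.0] [[155.0, 129.0], [199.0, 107.0], [211.0, 96.0], [168.0, 117.0]] 
   side [233.0, 135.0] [[269.0, 127.0], [221.0, 99.0], [197.0, 143.0], [245.0, 172.0]]
0.3 0.01 scene [183.0, 107.0] [[155.0, 123.0], [199.0, 102.0], [211.0, 90.0], [168.0, 112.0]] 
   side [233.0, 128.0] [[269.0, 120.0], [221.0, 91.0], [196.0, 135.0], [245.0, 164.0]]
0.314 0 scene [180.0, 118.0] [[152.0, 135.0], [196.0, 113.0], [207.0, 102.0], [164.0, 123.0]] 
   side [238.0, 139.0] [[273.0, 131.0], [225.0, 103.0], [202.0, 148.0], [250.0, 176.0]]
0.314 0.004 scene [180.0, 114.0] [[152.0, 131.0], [196.0, 109.0], [207.0, 98.0], [164.0, 119.0]] 
   side [238.0, 134.0] [[273.0, 126.0], [225.0, 98.0], [202.0, 142.0], [250.0, 171.0]]
0.314 0.01 scene [179.0, 109.0] [[152.0, 126.0], [195.0, 104.0], [207.0, 92.0], [164.0, 114.0]] 
   side [238.0, 126.0] [[273.0, 118.0], [225.0, 90.0], [202.0, 135.0], [250.0, 163.0]]
0 [315.  184.6] [334.4 184.9] [313.1 194.9]
0 base side [305.9 189. ] meas 305.6 189.6
0.005 [314.9 183.4] [334.4 183.2] [313.2 192.7]
0.005 base side [305.8 187.4] meas 305.6 189.6
0.01 [314.9 182.2] [334.4 181.6] [313.3 190.3]
0.01 base side [305.7 185.8] meas 305.6 189.6
```

View pics/w20z.png

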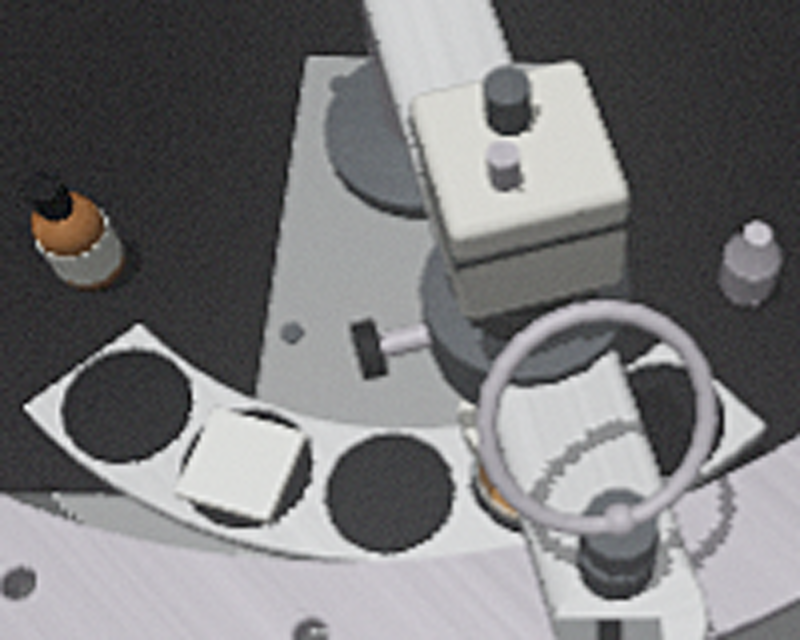

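>>> arm_command([
  {"offset": [0,-40,0],"yaw": 0,"gripper": 0},
  {"offset": [0,-60,0],"yaw": 0,"gripper": 0},
  {"offset": [0,-60,0],"yaw": 0,"gripper": 0},
  {"offset": [0,-60,0],"yaw": 0,"gripper": 0},
])

```text
clock: 26.42
position: [0.5858, -0.1237, 0.3808]
tcp_rot: [-1.533, 0.733, -1.982]
force: [0.0, 0.1, -0.0]
gripper_width: 0.0
```

```bash
python3 st.py; python3 - <<'E'
from h import *
c=cams.capture("side"); cv2.imwrite("pics/side21.png",c["pixels"][:,:,::-1])
E
```

```text
26.425 [ 0.5858 -0.1237  0.3808] [-1.533  0.733 -1.982] [ 0.573  0.483 -0.057  1.652 -0.775  1.187  0.467] [-0.  0. -0.  0.  0.  0. -0.] [ 0.   0.1 -0. ]
y [ 0.301  0.598 -0.743] tilt 42.0 az 63.2
```

View pics/side21.png

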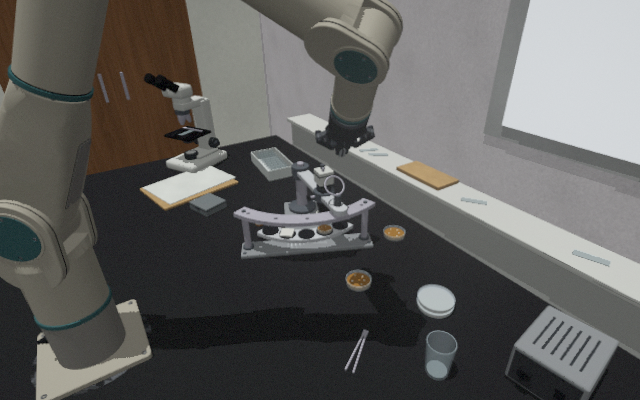

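The ring, at (334, 185), is seated over the dish-side hole. The small dish (325, 229) and the tile (287, 233) haven't moved, and the hand is clear at (345, 140).

```bash
python3 -c "
from bench import ticket; print(ticket.sign_off())"
```

```text
the job is handed in; nothing more can be done
None
```

The pin is out of the middle hole and has dropped home in the hole on the dish side, so the camera now stands over the small culture dish. I handed the job in at about 26.5 s.

**How it was done:** I put the closed fingertips through the ring without gripping it. I lifted the pin about 14 mm, with about 10–12 N on the ring, swung the arm counter-clockwise, and let the pin drop. Then I drew the finger out the way it went in.

**Tilting the finger:** The moves allow no tilt, so I pushed the hand against its reach limits high up until the tool leaned 42° towards the column.

**Last checks:**
- **Ring position:** Its centre in the scene and side views fits a pin that is fully home at +0.314 rad, to under a pixel (about 1 mm). From scene and side together I get a height of 219.7 mm and 0.311 rad.
- **Disagreement:** Wrist and side together gave 0.324 rad and 217.9 mm, about 3 mm off, which I put down to calibration and pixel picking.
- **Everything else:** Dish, tile and the other items look unmoved, the hand is well clear, and the force reads zero.

**Things that went less than cleanly:**
- **First attempt:** I tried a straight-down finger pressed against the ring. It slipped at about 17 N and did not lift the pin.
- **Joint limits:** While tilting, joint 6 read 1.981 rad against the listed 1.98, and joint 3 briefly reached 2.91 of 3.14 rad/s.
- **Wrist force:** It showed a brief 58 N in free air while the arm was moving fast.

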